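# Check the hinges of the soap cases and rack the dried saucers

### The arm

A 7-joint arm with a two-finger parallel gripper is mounted at the origin on the work surface. World frame = base frame: x ahead of the robot, y to its left, z up, the work surface at z = 0. Lengths are in m, angles in degrees, forces in N, time in s.
With the tool pointing down it reaches from about 0.425 to 0.875 m from the base axis. Payload 4.7 kg.
Tool frame: the origin (TCP) lies between the finger pads; the fingertips stand 19 mm ahead of it and the grasp point (between the pads) is the TCP; x points along the fingers, z is the direction in which the jaws open and shut, and the axes are right-handed (so a half turn about x gives the same grasp; the last joint's range is limited). The gripper opens to 87 mm and grips with 3 to 60 N. Pads are 19 mm wide; open, the fingers measure 117 mm over their backs; the gripper's body (75 mm by 190 mm) begins 51 mm behind the grasp point.
Start: joints at [69.677, 18.392, -4.016, 83.108, 1.295, 78.541, -3.26], TCP at [0.234, -0.606, 0.209] pointing down, gripper open.
Joint ranges: [-163.93, 163.93], [-17.29, 119.83], [-79.2, 71.16], [3.27, 140.29], [-89.18, 269.18], [5.43, 117.66], [-154.24, 154.24]. Speed limits (degrees/s): [147.25, 147.25, 180, 180, 180, 180, 180].

### API

Orientations are given as [roll, pitch, yaw] about the fixed x, y, z axes, in that order (R = Rz(yaw) Ry(pitch) Rx(roll)).
In Python, from cell import monitor, read_camera, camera_model, env, regions_of gives the robot as it stands. The module is installed in compiled form; this text tells all that it offers.
- The arm moves only by the tool step_arm, never from a script. Its argument "deltas" is a list of rows, each a list of 5 numbers: the gripper's target within -1 to 1 (fully open at 1, half-way at 0, shut at -1), then the shift along the tool's x, y, z in m, then the turn about the tool's x in degrees. A call has 1 to 12 rows; each row is the pose to reach, as a shift and turn from the pose commanded when the call began, along the tool's axes at that moment; what a row does not reach only later rows make up. A row lasts 1/8 s, in which the tool goes at most 62.5 mm and 10.7 degrees, less where a joint would pass 70% of its speed; a pose out of reach is approached as far as the arm can. A call with a gripper value outside its range is refused whole. The fingers move at their own pace and stop on an object; "newtons" is the grip in N (left out, the last holds). Time passes only in rows, so rows that repeat a pose let the fingers close. It gives the time, the measured TCP pose, the force and the opening at its end, in the units of the state.
- monitor.get_obs(): the state, without advancing time (a new reading comes with each control period).
- read_camera(name): name is "scene" or "top"; returns (picture, depth): 400x640x3 uint8, red, green, blue; 400x640 float32, m along the optical axis (not along the pixel's ray), 0 where there is no reading.
- camera_model(name): a dict with "fx", "fy", "cx", "cy" (pixels), "k1" (the pictures are not rectified: a ray, as slopes to the right and down, at radius r is drawn at 1 + k1 r^2 times it, then the intrinsics apply), "xyz" and "attitude" of the camera in the world. Camera axes: x right, y down, z forward; pixel columns grow to the right and rows downward; lengths in m; the calibration is good to about 2 mm. A picture is of the moment at which its call begins. camera_model takes no time and is no camera call.
- env.sign_off(): hands the job in, once; it reports no verdict.
Trained networks look in the newest picture that a camera, given by its name, has taken for a name from the list of things; names that differ only in an ending like _2 or _b are one class to them, and where a whole thing is asked for, a point or a joint stands for the part that bears it (a point fixed in the world has none). Each returns a list of dicts, best first, with "p" (0 to 1); they miss things now and then, are a little off and sometimes report something else, mostly with a low value. They report only what shows in the picture. A call takes as long as a camera call. They do not tell look-alikes from the thing itself.
- regions_of(camera, thing): "pixels" (400x640 bool, what is visible of it) and "pixel" ([column, row] in pixels, amid what is visible of it).
The state is a dict: "time_s": time; "qpos": joint angles; "joint_velocities": joint speeds; "effort": joint torques, N m; "tool_pos": TCP position; "tool_rot": TCP orientation; "force": force on the tool from outside, world axes, zero at the start; "wrist_torque": the same for the moment, N m; "grip_width": finger opening in m.
Only numpy, scipy, OpenCV 4.12 (cv2) and the standard library are available. Lean on these libraries where they do the work, as an engineer would, in place of code of your own. Each camera call takes 0.05 s, during which the arm holds its last target. There are 200 camera calls.

### The job

Put the washed soap kit in order: open every soap case right back past upright and leave it open, so that all of them stand open together, noting which lids swing freely (they fall by themselves) and which are stiff (they stay where they are left). Then shut the free ones again and leave them on the vanity where they stand, and put the stiff ones into the frosted storage box. Also lift each green soap saucer off its peg and stand it upright, fully down, in a slot of its own in the steel rack, without dropping any saucer on the vanity or tipping a case over, and leave the other toiletries alone.

Things in the scene. Friction and masses are not known exactly. Their poses are not given: they have to be found in the camera images.
- case_a_center (a point): Centre of a loose soap case's white base, 90 (x) x 56 (y) x 32 mm high, 16 mm above its underside, about 320 g (all look alike; case_c or case_d is absent). Hinge line along y, 45 mm to +x and 16 mm up from here. Blue lid 90 x 52 x 6 mm, underside level with the hinge; a white lift tab in the middle of its front edge, 20 wide, 6 thick, sticks out 30 mm to -x (end 120 mm from the hinge).
- lid_a (a joint): Lid angle of that case, rad: 0 shut, grows as the tab is lifted, stop at 2.15, balance about 1.5. A free lid falls shut below that and falls back to its stop beyond it; a stiff lid stays at any angle it is left at (about 0.05 N m, 0.5 N at the tab). Which cases are stiff is not told.
- case_b_center (a point): Centre of a loose soap case's white base, 90 (x) x 56 (y) x 32 mm high, 16 mm above its underside, about 320 g (all look alike; case_c or case_d is absent). Hinge line along y, 45 mm to +x and 16 mm up from here. Blue lid 90 x 52 x 6 mm, underside level with the hinge; a white lift tab in the middle of its front edge, 20 wide, 6 thick, sticks out 30 mm to -x (end 120 mm from the hinge).
- lid_b (a joint): Lid angle of that case, rad: 0 shut, grows as the tab is lifted, stop at 2.15, balance about 1.5. A free lid falls shut below that and falls back to its stop beyond it; a stiff lid stays at any angle it is left at (about 0.05 N m, 0.5 N at the tab). Which cases are stiff is not told.
- case_c_center (a point): Centre of a loose soap case's white base, 90 (x) x 56 (y) x 32 mm high, 16 mm above its underside, about 320 g (all look alike; case_c or case_d is absent). Hinge line along y, 45 mm to +x and 16 mm up from here. Blue lid 90 x 52 x 6 mm, underside level with the hinge; a white lift tab in the middle of its front edge, 20 wide, 6 thick, sticks out 30 mm to -x (end 120 mm from the hinge).
- lid_c (a joint): Lid angle of that case, rad: 0 shut, grows as the tab is lifted, stop at 2.15, balance about 1.5. A free lid falls shut below that and falls back to its stop beyond it; a stiff lid stays at any angle it is left at (about 0.05 N m, 0.5 N at the tab). Which cases are stiff is not told.
- case_d_center (a point): Centre of a loose soap case's white base, 90 (x) x 56 (y) x 32 mm high, 16 mm above its underside, about 320 g (all look alike; case_c or case_d is absent). Hinge line along y, 45 mm to +x and 16 mm up from here. Blue lid 90 x 52 x 6 mm, underside level with the hinge; a white lift tab in the middle of its front edge, 20 wide, 6 thick, sticks out 30 mm to -x (end 120 mm from the hinge).
- lid_d (a joint): Lid angle of that case, rad: 0 shut, grows as the tab is lifted, stop at 2.15, balance about 1.5. A free lid falls shut below that and falls back to its stop beyond it; a stiff lid stays at any angle it is left at (about 0.05 N m, 0.5 N at the tab). Which cases are stiff is not told.
- box_in (a point): Centre of the inner floor of the frosted, open storage box (fixed; the lid is off), 4 mm above the vanity: inside 272 (its x) x 150 mm (its y), walls 4 mm thick, rim 55 mm above the vanity.
- saucer_p_center (a point): Centre of a green round soap saucer: flat disc 112 mm across, 8 mm thick, 28 mm centre hole, 90 g; its axis is its y axis. It hangs upright on a peg of the stand, 50 mm out from the post (one saucer may be absent).
- saucer_q_center (a point): Centre of a green round soap saucer: flat disc 112 mm across, 8 mm thick, 28 mm centre hole, 90 g; its axis is its y axis. It hangs upright on a peg of the stand, 50 mm out from the post (one saucer may be absent).
- stand_top (a point): Top of the post of the fixed steel drying stand, 144 mm above the vanity; two 8 mm wire pegs leave it along +y and -y. Each dips 8 mm to 50 mm out, where its saucer hangs by the hole, and rises 8 mm again to its end 89 mm out. Lift a saucer about 14 mm (10 to 18), then draw it straight out along the peg, away from the post.
- rack_slot0 (a point): Where a saucer's centre is when it stands fully down in this slot of the fixed steel rack, 66 mm above the vanity; the saucer's axis then lies along this y axis. Slots are 50 mm apart along y; each is a 13 mm gap between wire tines at x = +-32 mm, whose tops are 72 mm above the vanity; the round rim rests on two rails.
- rack_slot1 (a point): Where a saucer's centre is when it stands fully down in this slot of the fixed steel rack, 66 mm above the vanity; the saucer's axis then lies along this y axis. Slots are 50 mm apart along y; each is a 13 mm gap between wire tines at x = +-32 mm, whose tops are 72 mm above the vanity; the round rim rests on two rails.
- rack_slot2 (a point): Where a saucer's centre is when it stands fully down in this slot of the fixed steel rack, 66 mm above the vanity; the saucer's axis then lies along this y axis. Slots are 50 mm apart along y; each is a 13 mm gap between wire tines at x = +-32 mm, whose tops are 72 mm above the vanity; the round rim rests on two rails.
- bottle: Orange travel bottle, 48 mm across, 125 mm tall; origin under its centre. A bystander.
- egg_jar: White egg-shaped ceramic jar, 80 mm across, 92 mm tall; origin under its centre. A bystander.
- toothbrush: Blue toothbrush lying along its y axis, 180 mm long; origin under its centre. A bystander.
- tumbler: Blue ceramic tumbler, 68 mm across, 70 mm tall; origin under its centre. A bystander.
- cream_jar: Amber cream jar, 44 mm across, 40 mm tall; origin under its centre. A bystander.
- nail_brush: Wooden nail brush, 85 x 40 x 30 mm; origin under its centre. A bystander.
- comb: Black comb, 150 x 30 x 5 mm; origin under its centre. A bystander.
Things that resemble listed ones, but are neither listed nor needed, are in the scene too. What is shaped like the part that bears case_d_center but pink or turquoise is not meant.

How it is judged:
By the outcome, as a careful person would: the job done as asked, in the order asked, and still so for the second after the job is handed in, with the robot touching nothing.
Of case_c, case_d only 1 to 1 are there at a start; the rules pass over those that are not, and their reading is None.
Of saucer_p, saucer_q only 1 to 2 are there at a start; the rules pass over those that are not, and their reading is None.
At some moment in a run one of case_a, case_b, case_c, case_d may be knocked a few centimetres aside while the robot is not near it.
It also fails if it takes over 210 s, if anything falls off the work surface, if the arm or the gripper's body presses on something with over 40 N, if the wrist force passes 120 N, or if a joint passes its speed limit or range.

## Working session

There is one attempt and no reset: what is moved stays moved. The work goes in short steps, Python scripts to look and compute and a tool call to move; the robot and the scene stay as the last step left them, time stands still between calls to the robot, and variables do not carry over. Pictures are saved under pics/ and viewed, about 12 in all and at most 16, crops included, and the job is handed in when it is done.

Besides the shell and the picture viewer there is one more tool, called after "Request:" in YAML: its name, and indented under it one key for each argument. step_arm: Moves the arm, as the interface text tells. Its arguments: {"type":"object","properties":{"deltas":{"type":"array"},"newtons":{"type":"number"}},"required":["deltas"]}

```bash
mkdir -p pics; cat > h.py <<'E'
import numpy as np, cv2
from scipy.spatial.transform import Rotation as R
from cell import monitor, read_camera, camera_model, env, regions_of
def rot(a): return R.from_euler('xyz',a,degrees=True).as_matrix()
def cloud(name,depth):
    m=camera_model(name); v,u=np.mgrid[:400,:640]
    xd=(u-m['cx'])/m['fx']; yd=(v-m['cy'])/m['fy']; x,y=xd.copy(),yd.copy()
    for _ in range(10):
        s=1+m['k1']*(x*x+y*y); x,y=xd/s,yd/s
    P=np.stack([x*depth,y*depth,depth],-1)
    W=P@rot(m['attitude']).T+np.array(m['xyz']); W[depth<=0]=np.nan
    return W
def snap(name,fn=None):
    im,d=read_camera(name)
    if fn: cv2.imwrite('pics/'+fn,im[:,:,::-1])
    return im,d,cloud(name,d)
def obs():
    o=monitor.get_obs(); print({k:np.round(o[k],4).tolist() for k in('time_s','tool_pos','tool_rot','force','grip_width','qpos')}); return o
E
python3 - <<'E'
from h import *
o=obs(); print(rot(o['tool_rot']).round(3))
for n in('top','scene'):
    print(camera_model(n)); im,d,W=snap(n,n+'1.png'); np.savez(n+'1.npz',im=im,W=W)
    for t in('case_a_center','lid_a','saucer_p_center','stand_top','rack_slot0','box_in','bottle','egg_jar','toothbrush','tumbler','cream_jar','nail_brush','comb'):
        try:
            for r in regions_of(n,t):
                if r['p']>.3:
                    p=W[r['pixels']]; print(n,t,round(r['p'],2),np.round(r['pixel']),r['pixels'].sum(),np.nanmedian(p,0).round(3),np.nanpercentile(p,2,axis=0).round(3),np.nanpercentile(p,98,axis=0).round(3))
        except Exception as e: print(t,e)
E
```

```text
{'time_s': 0.0, 'tool_pos': [0.234, -0.6058, 0.2074], 'tool_rot': [-177.903, 89.8898, 113.222], 'force': [0.7918, 0.2022, 0.2929], 'grip_width': 0.0871, 'qpos': [69.6792, 18.4406, -4.0135, 83.1754, 1.2926, 78.5392, -3.2632]}
[[-0.001  0.933  0.36 ]
 [ 0.002  0.36  -0.933]
 [-1.    -0.    -0.002]]
{'fx': 365.327646391181, 'fy': 365.327646391181, 'cx': 317.7392605772402, 'cy': 202.30654096821388, 'k1': -0.06292690633418523, 'xyz': array([ 0.44636743, -0.03364516,  1.1528261 ]), 'attitude': array([-177.26626128,    0.97358403,  -88.86735535])}
top case_a_center 0.62 [383. 199.] 529 [ 0.523 -0.212  0.038] [ 0.461 -0.234  0.034] [ 0.568 -0.183  0.043]
top case_a_center 0.59 [289. 191.] 600 [0.523 0.069 0.037] [0.462 0.042 0.014] [0.572 0.096 0.042]
top lid_a 0.92 [381. 197.] 607 [ 0.523 -0.213  0.038] [ 0.458 -0.241  0.002] [ 0.572 -0.182  0.043]
top lid_a 0.86 [200. 282.] 552 [0.249 0.339 0.037] [0.224 0.277 0.032] [0.28  0.387 0.042]
top lid_a 0.8 [290. 199.] 596 [0.523 0.071 0.037] [ 0.459  0.045 -0.   ] [0.572 0.097 0.042]
top lid_a 0.77 [409. 293.] 584 [ 0.229 -0.297  0.038] [ 0.179 
[... 3882 characters left out ...]
ush 0.64 [308. 288.] 282 [ 0.73  -0.137  0.009] [ 0.715 -0.219 -0.001] [ 0.743 -0.053  0.022]
scene toothbrush 0.45 [343. 206.] 670 [0.53  0.067 0.037] [0.46  0.041 0.   ] [0.573 0.097 0.045]
scene tumbler 0.58 [255. 288.] 578 [ 0.684 -0.28   0.035] [ 0.648 -0.31  -0.001] [ 0.727 -0.249  0.073]
scene cream_jar 0.76 [376. 200.] 196 [0.559 0.156 0.038] [0.535 0.14  0.005] [0.573 0.178 0.047]
scene nail_brush 0.8 [207. 311.] 482 [ 0.687 -0.423  0.029] [ 0.664 -0.465  0.   ] [ 0.704 -0.383  0.035]
scene nail_brush 0.43 [390. 168.] 354 [0.445 0.273 0.017] [ 0.381  0.208 -0.004] [0.468 0.362 0.065]
scene comb 0.57 [327. 304.] 483 [ 0.787 -0.104  0.005] [ 0.77  -0.173 -0.001] [ 0.803 -0.034  0.011]
```

View pics/top1.png

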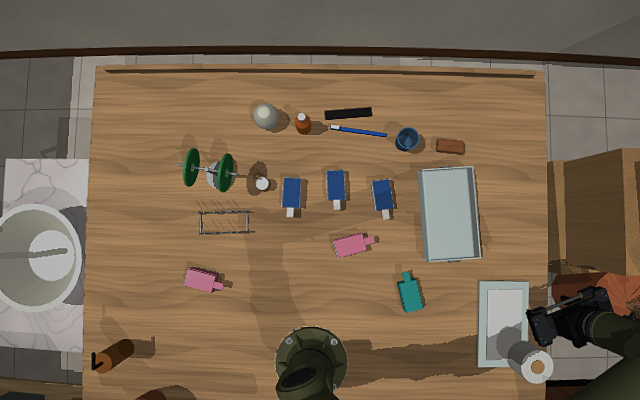

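View pics/scene1.png

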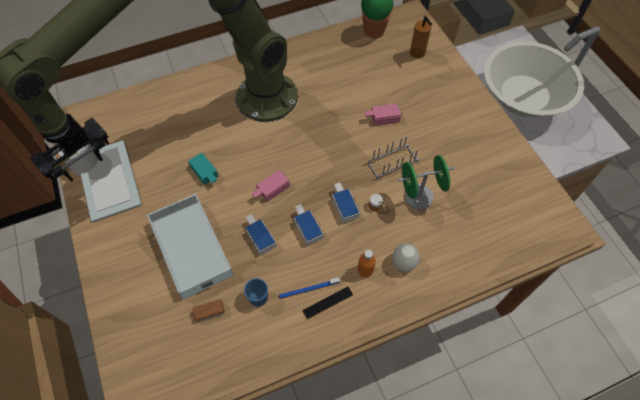

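Top view: three blue cases (~(293,192), (336,186), (383,196)), two saucers on the stand (190,167)/(227,172), rack at (225,222), box at (450,213). The scene view agrees, and the pink and turquoise cases are decoys. Next I measure precisely.

```bash
cat >> h.py <<'E'
def cases(W,im):
    """blue lids lying shut: (centre of lid xy, yaw deg, base centre, hinge)"""
    hsv=cv2.cvtColor(im,cv2.COLOR_RGB2HSV)
    m=(hsv[...,0]>100)&(hsv[...,0]<130)&(hsv[...,1]>120)&(W[...,2]>.02)&(W[...,2]<.06)&(W[...,1]>-.4)&(W[...,0]<.66)
    n,l,s,c=cv2.connectedComponentsWithStats(m.astype(np.uint8))
    out=[]
    for i in range(1,n):
        if s[i,4]<150: continue
        p=W[l==i][:,:2]; (cx,cy),(a,b),ang=cv2.minAreaRect((p*1000).astype(np.float32))
        if a<b: ang+=90
        ang=(ang+90)%180-90
        out.append((cx/1000,cy/1000,ang,max(a,b),min(a,b),np.nanmedian(W[l==i][:,2])))
    return out
E
python3 - <<'E'
from h import *
for n in('top','scene'):
    f=np.load(n+'1.npz'); im,W=f['im'],f['W']
    print(n,'floor z',np.nanmedian(W[(abs(W[...,0]-.45)<.05)&(abs(W[...,1]-0)<.04)][:,2]))
    for c in cases(W,im): print(np.round(c,3))
    hsv=cv2.cvtColor(im,cv2.COLOR_RGB2HSV)
    # tabs/white near z .038
    m=(hsv[...,1]<60)&(hsv[...,2]>120)&(W[...,2]>.03)&(W[...,2]<.045)&(W[...,0]>.42)&(W[...,0]<.52)&(abs(W[...,1]+.07)<.2)
    k,l,s,c=cv2.connectedComponentsWithStats(m.astype(np.uint8))
    for i in range(1,k):
        if s[i,4]>15: p=W[l==i]; print(' tab',s[i,4],p.mean(0).round(3),p.min(0).round(3),p.max(0).round(3))
    g=(hsv[...,0]>45)&(hsv[...,0]<85)&(hsv[...,1]>100)&(W[...,1]>.2)&(W[...,0]>.5)&(W[...,2]>.05)
    k,l,s,c=cv2.connectedComponentsWithStats(g.astype(np.uint8))
    for i in range(1,k):
        if s[i,4]>60:
            p=W[l==i]; q=p-p.mean(0); w=np.linalg.svd(q,full_matrices=False); print(' saucer',s[i,4],p.mean(0).round(3),'n',w[2][2].round(3),np.percentile(p,1,axis=0).round(3),np.percentile(p,99,axis=0).round(3))
    b=(W[...,0]>.3)&(W[...,0]<.66)&(W[...,1]>-.54)&(W[...,1]<-.3)&(W[...,2]>.048)&(W[...,2]<.062)
    p=(W[b][:,:2]*1000).astype(np.float32); print(' boxrim',cv2.minAreaRect(p),b.sum())
    r=(W[...,0]>.36)&(W[...,0]<.5)&(W[...,1]>.18)&(W[...,1]<.4)&(W[...,2]>.012)
    p=W[r]; print(' rack',cv2.minAreaRect((p[:,:2]*1000).astype(np.float32)),r.sum(),np.percentile(p[:,2],[5,50,95,99]).round(3))
    st=(W[...,0]>.5)&(W[...,0]<.66)&(W[...,1]>.18)&(W[...,1]<.42)&(W[...,2]>.118)&(W[...,2]<.15)&~g&(hsv[...,1]<90)
    p=W[st]; print(' stand pts',len(p)); print(p[::max(1,len(p)//25)].round(3).tolist())
im=cv2.imread('pics/top1.png')[130:250,165:275]; a=cv2.resize(im,None,fx=4.5,fy=4.5,interpolation=cv2.INTER_CUBIC)
cv2.imwrite('pics/crop1.png',a)
im=cv2.imread('pics/scene1.png')[125:225,360:470]; a=cv2.resize(im,None,fx=5,fy=5,interpolation=cv2.INTER_CUBIC)
cv2.imwrite('pics/crop2.png',a)
E
```

```text
top floor z -0.00017365677094716148
[ 5.5400e-01 -6.7000e-02  3.6000e+00  8.7927e+01  4.9425e+01  3.8000e-02]
[ 5.2800e-01  6.9000e-02 -2.0770e+00  8.8385e+01  4.8707e+01  3.8000e-02]
[ 5.2700e-01 -2.1100e-01  9.4210e+00  8.7798e+01  5.0266e+01  3.8000e-02]
 tab 68 [ 0.494 -0.07   0.038] [ 0.48  -0.079  0.032] [ 0.508 -0.06   0.043]
 tab 64 [0.469 0.072 0.038] [0.455 0.062 0.031] [0.484 0.083 0.043]
 tab 63 [ 0.468 -0.22   0.039] [ 0.452 -0.232  0.032] [ 0.483 -0.21   0.044]
 saucer 443 [0.589 0.348 0.133] n [0.15  0.989 0.013] [0.538 0.34  0.075] [0.639 0.357 0.179]
 saucer 418 [0.574 0.248 0.139] n [ 0.146  0.987 -0.068] [0.524 0.239 0.082] [0.625 0.26  0.179]
 boxrim ((472.9411315917969, -416.63177490234375), (289.43865966796875, 161.59591674804688), 4.19904899597168) 580
 rack ((432.08349609375, 284.382568359375), (69.74826049804688, 153.28904724121094), 4.118237495422363) 196 [0.015 0.031 0.072 0.074]
 stand pts 139
[[0.598, 0.385, 0.143], [0.595, 0.378, 0.145], [0.592, 0.385, 0.142], [0.593, 0.371, 0.141], [0.591, 0.344, 0.134], [0.592, 0.331, 0.132], [0.588, 0.334, 0.138], [0.
[... 1400 characters left out ...]
75]
 stand pts 146
[[0.537, 0.354, 0.143], [0.591, 0.388, 0.143], [0.596, 0.384, 0.148], [0.594, 0.38, 0.143], [0.593, 0.379, 0.136], [0.573, 0.304, 0.142], [0.582, 0.334, 0.136], [0.588, 0.348, 0.136], [0.582, 0.312, 0.144], [0.587, 0.327, 0.141], [0.589, 0.344, 0.134], [0.578, 0.302, 0.14], [0.586, 0.314, 0.143], [0.59, 0.329, 0.14], [0.578, 0.288, 0.143], [0.585, 0.301, 0.144], [0.575, 0.276, 0.14], [0.581, 0.29, 0.14], [0.577, 0.269, 0.141], [0.583, 0.282, 0.142], [0.586, 0.302, 0.134], [0.586, 0.296, 0.133], [0.566, 0.229, 0.139], [0.569, 0.245, 0.133], [0.585, 0.298, 0.123], [0.57, 0.223, 0.143], [0.573, 0.239, 0.138], [0.586, 0.298, 0.12], [0.573, 0.225, 0.141], [0.628, 0.246, 0.132]]
```

View pics/crop1.png

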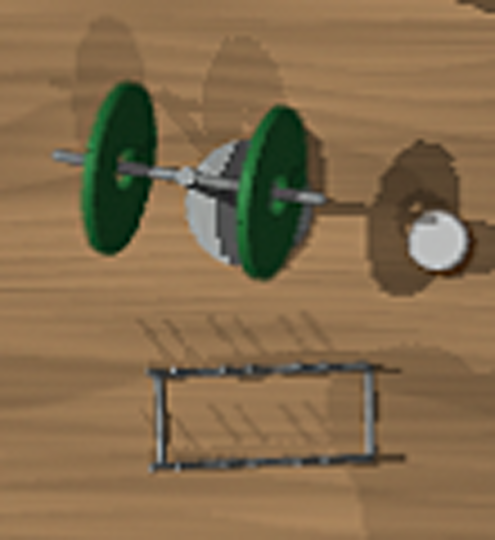

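View pics/crop2.png

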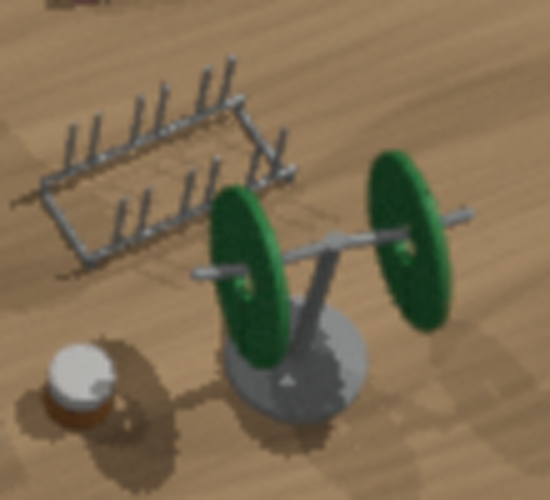

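```bash
cat > plan.py <<'E'
# usage: plan.py x y z jawangle(deg, world; mod 180) -> delta in current tool frame
import sys; from h import *
o=obs(); T=rot(o['tool_rot']); t=np.array(list(map(float,sys.argv[1:4]))); d=T.T@(t-o['tool_pos'])
a=np.degrees(np.arctan2(T[1,2],T[0,2])); j=float(sys.argv[4]); dy=(j-a+90)%180-90
print('delta mm',(d*1000).round(1),'turn',round(-dy,2),'jaw now',round(a,2))
E
python3 plan.py 0.4638 -0.221 0.16 99.1
```

```text
{'time_s': 1.4, 'tool_pos': [0.2343, -0.6063, 0.2086], 'tool_rot': [-22.6131, 89.9958, -91.4819], 'force': [-1.3599, -0.6704, -0.1467], 'grip_width': 0.087, 'qpos': [69.6809, 18.3909, -4.0173, 83.1094, 1.2941, 78.5409, -3.2577]}
delta mm [  48.6  353.  -276.7] turn 12.03 jaw now -68.87
```

Request:
step_arm:
  deltas:
    - [0.15,0,0.04,-0.03,2]
    - [0.15,0,0.09,-0.07,4]
    - [0.15,0,0.13,-0.105,6]
    - [0.15,0,0.18,-0.14,8]
    - [0.15,0,0.225,-0.175,10]
    - [0.15,0,0.27,-0.21,12]
    - [0.15,0,0.315,-0.245,12]
    - [0.15,0.02,0.353,-0.277,12]
    - [0.15,0.049,0.353,-0.277,12]
    - [0.15,0.049,0.353,-0.277,12]
    - [0.15,0.049,0.353,-0.277,12]
  newtons: 6

```text
time_s: 2.78
tool_pos: [0.4639, -0.2217, 0.1605]
tool_rot: [42.7, 89.9, -38.3]
force: [0.8, -0.3, -0.3]
grip_width: 0.0502
```

```bash
python3 plan.py 0.4638 -0.221 0.045 99.1
python3 -c "
import numpy as np
for t in np.arange(.15,2.0,.1): print(round(t,2),'up',round(108*np.sin(t),1),'fwd',round(108*(1-np.cos(t)),1))"
```

```text
{'time_s': 2.775, 'tool_pos': [0.4639, -0.2217, 0.1605], 'tool_rot': [42.6946, 89.93, -38.2621], 'force': [0.7507, -0.3199, -0.2668], 'grip_width': 0.0502, 'qpos': [43.8267, 4.6454, -22.1962, 105.3199, 1.8833, 70.3203, -59.8927]}
delta mm [115.5  -0.   -0.8] turn -0.06 jaw now -80.96
0.15 up 16.1 fwd 1.2
0.25 up 26.7 fwd 3.4
0.35 up 37.0 fwd 6.5
0.45 up 47.0 fwd 10.8
0.55 up 56.5 fwd 15.9
0.65 up 65.4 fwd 22.0
0.75 up 73.6 fwd 29.0
0.85 up 81.1 fwd 36.7
0.95 up 87.8 fwd 45.2
1.05 up 93.7 fwd 54.3
1.15 up 98.6 fwd 63.9
1.25 up 102.5 fwd 73.9
1.35 up 105.4 fwd 84.3
1.45 up 107.2 fwd 95.0
1.55 up 108.0 fwd 105.8
1.65 up 107.7 fwd 116.5
1.75 up 106.3 fwd 127.3
1.85 up 103.8 fwd 137.8
1.95 up 100.3 fwd 148.0
```

Request:
step_arm:
  deltas:
    - [0.15,0.04,0,0,0]
    - [0.15,0.08,0,0,0]
    - [0.15,0.115,0,0,0]
    - [0.15,0.115,0,0,0]
    - [-1,0.115,0,0,0]
    - [-1,0.115,0,0,0]
    - [-1,0.115,0,0,0]
    - [-1,0.115,0,0,0]
  newtons: 5

```text
time_s: 3.78
tool_pos: [0.4641, -0.2209, 0.0452]
tool_rot: [41.7, 89.9, -39.2]
force: [0.5, -0.4, 0.0]
grip_width: 0.0178
```

Request:
step_arm:
  deltas:
    - [-1,-0.016,0.001,0,0]
    - [-1,-0.027,0.003,0,0]
    - [-1,-0.037,0.0065,0,0]
    - [-1,-0.047,0.011,0,0]
    - [-1,-0.0565,0.016,0,0]
    - [-1,-0.0655,0.022,0,0]
    - [-1,-0.0735,0.029,0,0]
    - [-1,-0.081,0.037,0,0]
    - [-1,-0.088,0.045,0,0]
    - [-1,-0.0935,0.0545,0,0]

```text
time_s: 5.03
tool_pos: [0.5181, -0.212, 0.1385]
tool_rot: [5.2, 90.0, -75.6]
force: [0.1, -0.0, -0.7]
grip_width: 0.0005
```

```bash
python3 - <<'E'
from h import *
im,d,W=snap('scene'); cv2.imwrite('pics/s2.png',cv2.resize(im[120:320,150:450,::-1],None,fx=2.5,fy=2.5))
for c in cases(W,im): print(np.round(c,3))
E
```

```text
[ 5.2800e-01  6.9000e-02 -1.6450e+00  8.9738e+01  5.0620e+01  3.8000e-02]
[ 5.5100e-01 -6.6000e-02  4.4670e+00  8.9168e+01  4.9377e+01  3.8000e-02]
[ 5.2500e-01 -2.1000e-01  8.7380e+00  8.8060e+01  4.7444e+01  3.8000e-02]
```

View pics/s2.png

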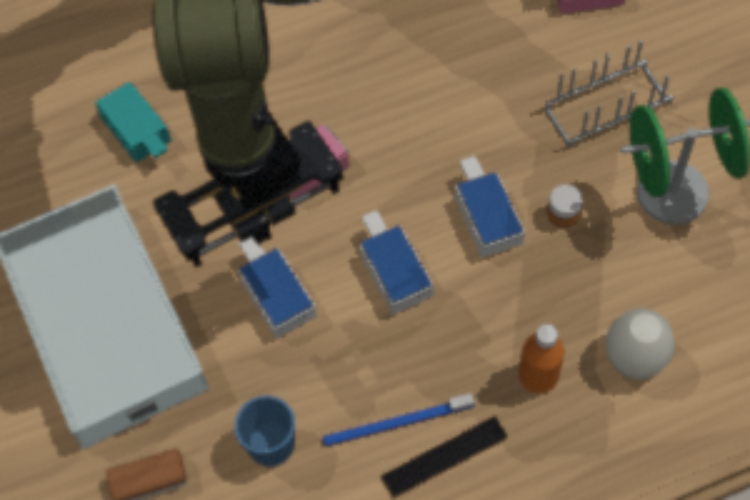

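```bash
python3 plan.py 0.4608 -0.2214 0.040 99.1
```

```text
{'time_s': 5.075, 'tool_pos': [0.5199, -0.2116, 0.1392], 'tool_rot': [76.1473, 89.8569, -4.6734], 'force': [1.6146, -0.0978, 0.4669], 'grip_width': 0.0005, 'qpos': [40.3789, 11.5428, -23.4505, 100.6022, 4.8687, 68.7158, -65.2277]}
delta mm [ 99.1 -60.1   0.2] turn 0.08 jaw now -80.82
```

Request:
step_arm:
  deltas:
    - [0.15,0,-0.04,0,0]
    - [0.15,0,-0.06,0,0]
    - [0.15,0.03,-0.06,0,0]
    - [0.15,0.07,-0.06,0,0]
    - [0.15,0.099,-0.06,0,0]
    - [-1,0.099,-0.06,0,0]
    - [-1,0.099,-0.06,0,0]
    - [-1,0.099,-0.06,0,0]
    - [-1,0.099,-0.06,0,0]
    - [-1,0.099,-0.06,0,0]
    - [-1,0.099,-0.06,0,0]
    - [-1,0.099,-0.06,0,0]
  newtons: 10

```text
time_s: 6.58
tool_pos: [0.4583, -0.2216, 0.0391]
tool_rot: [-4.6, 90.0, -85.5]
force: [-0.3, -0.7, 0.8]
grip_width: 0.0005
```

```bash
python3 - <<'E'
from h import *
im,d,W=snap('scene'); a=cv2.resize(im[150:290,190:330,::-1],None,fx=4,fy=4)
for c in cases(W,im): print(np.round(c,3))
im,d,W=snap('top'); b=cv2.resize(im[150:290,310:450,::-1],None,fx=4,fy=4)
for c in cases(W,im): print(np.round(c,3))
cv2.imwrite('pics/s3.png',cv2.resize(np.hstack([a,b]),(800,400)))
obs()
E
```

```text
[ 5.2800e-01  6.9000e-02 -1.1870e+00  8.5876e+01  4.9676e+01  3.9000e-02]
[ 5.5500e-01 -6.6000e-02  4.1200e+00  8.9037e+01  4.8892e+01  3.8000e-02]
[ 5.2400e-01 -2.1000e-01  7.6650e+00  8.9502e+01  4.9853e+01  3.8000e-02]
[ 5.5300e-01 -6.7000e-02  3.8540e+00  8.7627e+01  4.9264e+01  3.8000e-02]
[ 5.2800e-01  6.9000e-02 -2.8540e+00  8.8260e+01  4.8857e+01  3.8000e-02]
[ 5.3400e-01 -2.1000e-01  8.7820e+00  7.3313e+01  4.9312e+01  3.8000e-02]
{'time_s': 6.675, 'tool_pos': [0.4583, -0.2216, 0.039], 'tool_rot': [-70.4098, 89.9966, -151.2807], 'force': [1.0955, -0.0713, 0.8108], 'grip_width': 0.0003, 'qpos': [43.2122, 11.6003, -22.1662, 113.1193, 5.2396, 56.2301, -62.333]}
```

View pics/s3.png

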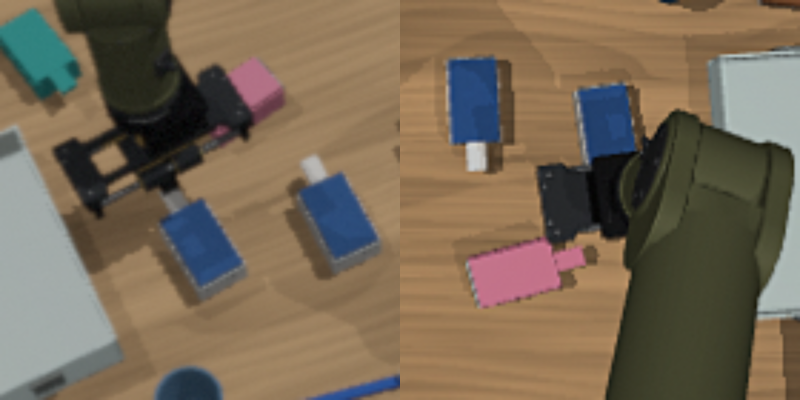

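```bash
python3 - <<'E'
from h import *
im,d,W=snap('scene'); 
m=(W[...,0]>.42)&(W[...,0]<.5)&(W[...,1]>-.26)&(W[...,1]<-.18)&(W[...,2]>.012)&(W[...,2]<.12)
v,u=np.nonzero(m); g=im.mean(2)
for i in range(0,len(v),4): print(u[i],v[i],W[v[i],u[i]].round(3),int(g[v[i],u[i]]),end=' | ')
E
```

```text
248 205 [ 0.464 -0.216  0.12 ] 18 | 249 210 [ 0.465 -0.217  0.091] 29 | 250 211 [ 0.467 -0.215  0.088] 10 | 249 213 [ 0.47  -0.22   0.084] 15 | 248 214 [ 0.466 -0.223  0.072] 15 | 245 215 [ 0.459 -0.232  0.061] 43 | 249 215 [ 0.468 -0.221  0.068] 17 | 246 216 [ 0.467 -0.23   0.068] 46 | 250 216 [ 0.462 -0.218  0.05 ] 45 | 247 217 [ 0.469 -0.228  0.062] 46 | 251 217 [ 0.463 -0.216  0.043] 103 | 248 218 [ 0.46  -0.226  0.039] 98 | 252 218 [ 0.464 -0.214  0.037] 106 | 249 219 [ 0.464 -0.224  0.037] 113 | 253 219 [ 0.472 -0.213  0.044] 106 | 248 220 [ 0.467 -0.228  0.039] 121 | 252 220 [ 0.469 -0.216  0.034] 107 | 259 220 [ 0.479 -0.197  0.037] 78 | 249 221 [ 0.471 -0.226  0.039] 126 | 253 221 [ 0.476 -0.215  0.04 ] 107 | 257 221 [ 0.48  -0.204  0.037] 80 | 261 221 [ 0.483 -0.192  0.034] 85 | 251 222 [ 0.476 -0.222  0.038] 116 | 255 222 [ 0.483 -0.211  0.042] 80 | 259 222 [ 0.486 -0.199  0.038] 70 | 249 223 [ 0.476 -0.228  0.036] 106 | 253 223 [ 0.482 -0.217  0.037] 89 | 257 223 [ 0.485 -0.206  0.035] 70 | 261 223 [ 0.492 -0.195  0.039] 73 | 251 224 [ 0.481 -0.224  0.035] 97 | 255 224 [ 0.488 -0.213  0.04 ] 72 | 259 224 [ 0.493 -0.202  0.04 ] 71 | 263 224 [ 0.497 -0.19   0.039] 90 | 252 225 [ 0.49  -0.222  0.043] 72 | 256 225 [ 0.493 -0.211  0.04 ] 71 | 260 225 [ 0.499 -0.2    0.042] 70 | 249 226 [ 0.487 -0.232  0.039] 53 | 253 226 [ 0.491 -0.22   0.038] 79 | 257 226 [ 0.496 -0.209  0.037] 70 | 246 227 [ 0.486 -0.241  0.038] 57 | 250 227 [ 0.489 -0.23   0.034] 78 | 254 227 [ 0.496 -0.219  0.038] 80 | 259 227 [ 0.5   -0.205  0.034] 70 | 248 228 [ 0.492 -0.237  0.038] 79 | 252 228 [ 0.497 -0.226  0.039] 81 | 246 229 [ 0.487 -0.243  0.026] 83 | 250 229 [ 0.497 -0.232  0.037] 81 | 247 230 [ 0.494 -0.241  0.032] 94 | 248 231 [ 0.5   -0.24   0.035] 77 |
```

Request:
step_arm:
  deltas:
    - [0.15,0,0,0,0]
    - [0.15,0,0,0,0]
    - [0.15,0,0,0,0]
    - [0.15,0,0,0,0]
    - [0.15,0,0,0,0]
    - [0.15,0,0,0,0]

```text
time_s: 7.48
tool_pos: [0.4583, -0.2216, 0.0391]
tool_rot: [4.1, 90.0, -76.8]
force: [0.7, 0.4, 0.3]
grip_width: 0.048
```

```bash
python3 - <<'E'
from h import *
obs()
im,d,W=snap('scene'); a=cv2.resize(im[185:245,220:290,::-1],None,fx=8,fy=8)
cv2.imwrite('pics/s4.png',a)
m=(W[...,0]>.40)&(W[...,0]<.5)&(W[...,1]>-.29)&(W[...,1]<-.15)&(W[...,2]>.012)&(W[...,2]<.1)
v,u=np.nonzero(m); g=im.mean(2)
for i in range(0,len(v),2):
    if g[v[i],u[i]]<60: print(u[i],v[i],W[v[i],u[i]].round(3),int(g[v[i],u[i]]),end=' | ')
E
```

```text
{'time_s': 7.475, 'tool_pos': [0.4583, -0.2216, 0.0391], 'tool_rot': [4.0887, 89.994, -76.7799], 'force': [0.6655, 0.3993, 0.2901], 'grip_width': 0.048, 'qpos': [43.2112, 11.5989, -22.1654, 113.1157, 5.2416, 56.2294, -62.3318]}
253 203 [ 0.451 -0.199  0.099] 39 | 256 206 [ 0.461 -0.194  0.093] 34 | 258 206 [ 0.461 -0.188  0.088] 24 | 256 207 [ 0.46  -0.194  0.085] 17 | 258 207 [ 0.461 -0.188  0.083] 33 | 255 208 [ 0.456 -0.197  0.075] 24 | 257 208 [ 0.462 -0.192  0.082] 6 | 256 209 [ 0.462 -0.196  0.077] 19 | 258 209 [ 0.462 -0.19   0.073] 44 | 256 210 [ 0.466 -0.197  0.079] 26 | 258 210 [ 0.462 -0.191  0.068] 33 | 257 211 [ 0.461 -0.194  0.061] 23 | 240 218 [ 0.472 -0.249  0.077] 8 | 239 219 [ 0.471 -0.253  0.072] 27 | 241 219 [ 0.467 -0.247  0.06 ] 17 | 239 220 [ 0.472 -0.254  0.069] 47 | 241 220 [ 0.468 -0.248  0.057] 24 | 240 221 [ 0.471 -0.252  0.059] 40 | 251 224 [ 0.484 -0.224  0.041] 59 | 249 225 [ 0.481 -0.23   0.034] 54 | 251 225 [ 0.485 -0.225  0.036] 52 | 249 226 [ 0.486 -0.231  0.036] 54 |
```

View pics/s4.png

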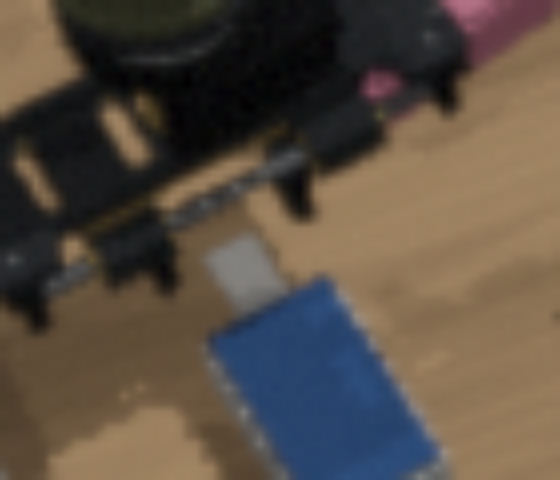

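Request:
step_arm:
  deltas:
    - [0.15,0.006,0,0,0]
    - [0.15,0.012,0,0,0]
    - [-0.5,0.012,0,0,0]
    - [-1,0.012,0,0,0]
    - [-1,0.012,0,0,0]
    - [-1,0.012,0,0,0]
    - [-1,0.012,0,0,0]
    - [-1,0.012,0,0,0]

```text
time_s: 8.52
tool_pos: [0.4583, -0.2216, 0.0271]
tool_rot: [12.7, 90.0, -68.2]
force: [0.2, 0.1, -0.2]
grip_width: 0.0021
```

```bash
python3 - <<'E'
from h import *
obs()
im,d,W=snap('scene'); a=cv2.resize(im[185:245,220:290,::-1],None,fx=8,fy=8)
cv2.imwrite('pics/s5.png',a)
m=(W[...,0]>.40)&(W[...,0]<.5)&(W[...,1]>-.29)&(W[...,1]<-.15)&(W[...,2]>.012)&(W[...,2]<.1)
v,u=np.nonzero(m); g=im.mean(2)
for i in range(0,len(v),2):
    if g[v[i],u[i]]<60: print(u[i],v[i],W[v[i],u[i]].round(3),int(g[v[i],u[i]]),end=' | ')
E
```

```text
{'time_s': 8.525, 'tool_pos': [0.4583, -0.2216, 0.0271], 'tool_rot': [12.651, 89.9892, -68.2186], 'force': [0.2448, 0.1192, -0.2059], 'grip_width': 0.0021, 'qpos': [43.0381, 12.5447, -22.0649, 113.6412, 5.7378, 54.835, -62.7299]}
247 208 [ 0.455 -0.22   0.09 ] 29 | 249 208 [ 0.461 -0.215  0.096] 14 | 251 211 [ 0.465 -0.212  0.081] 32 | 250 212 [ 0.463 -0.215  0.075] 19 | 252 212 [ 0.463 -0.21   0.071] 17 | 251 213 [ 0.467 -0.214  0.075] 10 | 250 214 [ 0.465 -0.217  0.066] 12 | 252 214 [ 0.467 -0.212  0.067] 35 | 251 215 [ 0.465 -0.215  0.058] 9 | 248 216 [ 0.467 -0.225  0.063] 14 | 250 216 [ 0.464 -0.219  0.054] 14 | 252 216 [ 0.465 -0.213  0.051] 24 | 247 217 [ 0.47  -0.229  0.064] 3 | 249 217 [ 0.467 -0.223  0.054] 48 | 251 217 [ 0.464 -0.216  0.045] 31 | 246 218 [ 0.461 -0.231  0.045] 48 | 248 218 [ 0.468 -0.226  0.053] 16 | 247 219 [ 0.467 -0.23   0.048] 37 | 250 225 [ 0.483 -0.227  0.034] 57 | 246 227 [ 0.487 -0.241  0.039] 58 |
```

Request:
step_arm:
  deltas:
    - [0.15,-0.01,0,0,0]
    - [0.15,-0.01,0,0,0]
    - [0.15,-0.01,0,0,0]
    - [0.15,-0.01,0,0,0]
    - [0.15,-0.01,0,0,0]
    - [0.15,0.0,0,0,0]
    - [0.15,0.006,0,0,0]
    - [0.15,0.009,0,0,0]
    - [0.15,0.012,0,0,0]

```text
time_s: 9.7
tool_pos: [0.4582, -0.2215, 0.0147]
tool_rot: [-135.7, 90.0, 143.4]
force: [0.3, -0.5, -0.5]
grip_width: 0.0501
```

Request:
step_arm:
  deltas:
    - [0.15,0.004,0,0,0]
    - [0.15,0.008,0,0,0]
    - [0.15,0.01,0,0,0]
    - [-1,0.01,0,0,0]
    - [-1,0.01,0,0,0]
    - [-1,0.01,0,0,0]
    - [-1,0.01,0,0,0]
    - [-1,0.01,0,0,0]
    - [-1,0.01,0,0,0]

```text
time_s: 10.82
tool_pos: [0.4583, -0.2215, 0.0051]
tool_rot: [-34.8, 90.0, -115.7]
force: [-0.1, 0.7, 1.3]
grip_width: 0.0197
```

```bash
python3 - <<'E'
from h import *
obs()
im,d,W=snap('scene'); a=cv2.resize(im[185:245,220:290,::-1],None,fx=8,fy=8)
im,d,W=snap('top'); b=cv2.resize(im[180:240,350:420,::-1],None,fx=8,fy=8)
cv2.imwrite('pics/s5.png',cv2.resize(np.hstack([a,b]),(800,345)))
E
```

```text
{'time_s': 10.825, 'tool_pos': [0.4583, -0.2215, 0.0051], 'tool_rot': [-34.7953, 89.9937, -115.6572], 'force': [-0.1401, 0.6845, 1.2814], 'grip_width': 0.0197, 'qpos': [42.6798, 14.3791, -21.8309, 114.5141, 6.7114, 52.2909, -63.5076]}
```

View pics/s5.png

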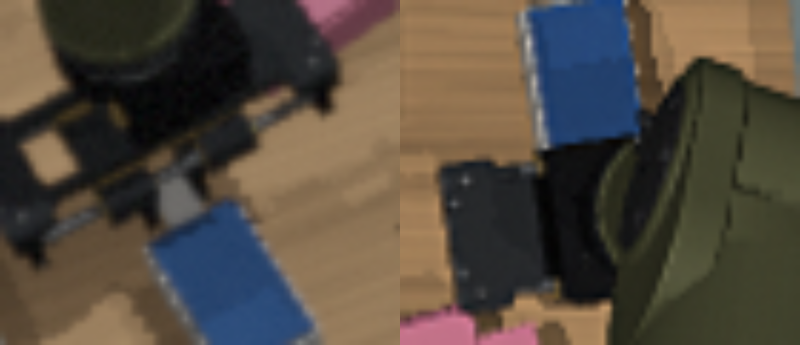

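The fingertips are really about 37 mm higher than the reported TCP implies. At a reading of 5 mm the tab is held (19.7 mm), so I apply that offset from here and swing lid A.

Request:
step_arm:
  deltas:
    - [-1,-0.0113,0.0006,0,0]
    - [-1,-0.0224,0.0023,0,0]
    - [-1,-0.0334,0.005,0,0]
    - [-1,-0.044,0.009,0,0]
    - [-1,-0.054,0.014,0,0]
    - [-1,-0.064,0.0197,0,0]
    - [-1,-0.073,0.0266,0,0]
    - [-1,-0.081,0.034,0,0]
    - [-1,-0.0885,0.043,0,0]
    - [-1,-0.095,0.052,0,0]
    - [-1,-0.1007,0.062,0,0]
    - [-1,-0.1053,0.072,0,0]

```text
time_s: 12.42
tool_pos: [0.5297, -0.2102, 0.1104]
tool_rot: [-94.9, 90.0, -175.8]
force: [-0.4, 0.5, -2.1]
grip_width: 0.0195
```

Request:
step_arm:
  deltas:
    - [-1,-0.0036,0.011,0,0]
    - [-1,-0.006,0.022,0,0]
    - [-1,-0.0074,0.033,0,0]
    - [-1,-0.0077,0.0443,0,0]
    - [-1,-0.0068,0.0556,0,0]
    - [-1,-0.0047,0.0667,0,0]
    - [-1,-0.0016,0.0775,0,0]
    - [-1,0.0003,0.083,0,0]
    - [-1,0.0003,0.083,0,0]
    - [-1,0.0003,0.083,0,0]

```text
time_s: 13.68
tool_pos: [0.6152, -0.1964, 0.1132]
tool_rot: [74.1, 89.6, -6.8]
force: [1.8, 0.4, 7.5]
grip_width: 0.0199
```

Request:
step_arm:
  deltas:
    - [0.0,0,0,0,0]
    - [0.15,0,0,0,0]
    - [0.15,0,0,0,0]
    - [0.15,0,0,0,0]
    - [0.15,-0.05,0,0,0]
    - [0.15,-0.09,0,0,0]
    - [0.15,-0.09,-0.05,0,0]
    - [0.15,-0.09,-0.1,0,0]
    - [0.15,-0.09,-0.13,-0.03,0]
    - [0.15,-0.09,-0.13,-0.08,0]
    - [0.15,-0.09,-0.13,-0.13,0]
    - [0.15,-0.09,-0.13,-0.13,0]

```text
time_s: 15.18
tool_pos: [0.4622, -0.0851, 0.2005]
tool_rot: [47.9, 89.9, -32.6]
force: [-0.5, -0.1, -0.4]
grip_width: 0.05
```

```bash
cat > lids.py <<'E'
from h import *
def openlids(im,W):
    hsv=cv2.cvtColor(im,cv2.COLOR_RGB2HSV)
    m=(hsv[...,0]>100)&(hsv[...,0]<130)&(hsv[...,1]>110)&(W[...,2]>.045)&(W[...,1]>-.55)&(W[...,1]<.15)&(W[...,0]<.72)&(W[...,2]<.2)&(W[...,0]>.3)
    m&=~((abs(W[...,0]-.70)<.05)&(W[...,1]<-.24))
    k,l,s,c=cv2.connectedComponentsWithStats(m.astype(np.uint8))
    for i in range(1,k):
        if s[i,4]<25: continue
        p=W[l==i]; 
        A=np.c_[p[:,2],p[:,1],np.ones(len(p))]; w=np.linalg.lstsq(A,p[:,0],rcond=None)[0]
        print('  open lid n',s[i,4],'mean',p.mean(0).round(3),'lean(deg past upright)',round(np.degrees(np.arctan(w[0])),1),'zmax',p[:,2].max().round(3),'xmax',p[:,0].max().round(3))
if __name__=='__main__':
    obs()
    for n in('top','scene'):
        im,d,W=snap(n,n+'_l.png'); print(n)
        for c in cases(W,im): print('  shut',np.round(c,3))
        openlids(im,W)
E
python3 lids.py;python3 plan.py .4852 -.0715 0.005 93.8
```

```text
{'time_s': 15.175, 'tool_pos': [0.4622, -0.0851, 0.2005], 'tool_rot': [47.8929, 89.9455, -32.5827], 'force': [-0.5471, -0.1441, -0.4416], 'grip_width': 0.05, 'qpos': [37.316, -2.5882, -29.0315, 107.3857, -1.2778, 74.8316, -71.833]}
top
  shut [ 5.6000e-01 -6.6000e-02  2.6350e+00  7.3754e+01  4.9084e+01  3.8000e-02]
  shut [ 5.2800e-01  6.9000e-02 -2.9430e+00  8.8295e+01  4.8805e+01  3.8000e-02]
  open lid n 127 mean [ 0.61  -0.197  0.089] lean(deg past upright) 8.2 zmax 0.124 xmax 0.62
scene
  shut [ 5.2700e-01  6.9000e-02 -4.2320e+00  8.7443e+01  4.8819e+01  3.9000e-02]
  shut [ 5.5200e-01 -6.7000e-02  3.1230e+00  9.0160e+01  4.9807e+01  3.8000e-02]
  open lid n 120 mean [ 0.613 -0.199  0.085] lean(deg past upright) 7.4 zmax 0.127 xmax 0.621
{'time_s': 15.275, 'tool_pos': [0.4624, -0.0895, 0.2003], 'tool_rot': [13.0367, 89.9178, -67.7817], 'force': [0.1766, -1.2795, 0.662], 'grip_width': 0.05, 'qpos': [37.4475, -2.4367, -28.7436, 107.2924, -1.1409, 74.805, -71.7945]}
delta mm [195.3  25.3 -14.4] turn 5.38 jaw now -80.82
```

```bash
python3 - <<'E'
import cv2,numpy as np
a=cv2.imread('pics/scene_l.png')[170:260,220:370]; b=cv2.imread('pics/top_l.png')[150:240,270:420]
cv2.imwrite('pics/s6.png',np.vstack([cv2.resize(x,None,fx=3.3,fy=3.3,interpolation=cv2.INTER_CUBIC) for x in(a,b)]))
E
```

```text
(no output)
```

View pics/s6.png

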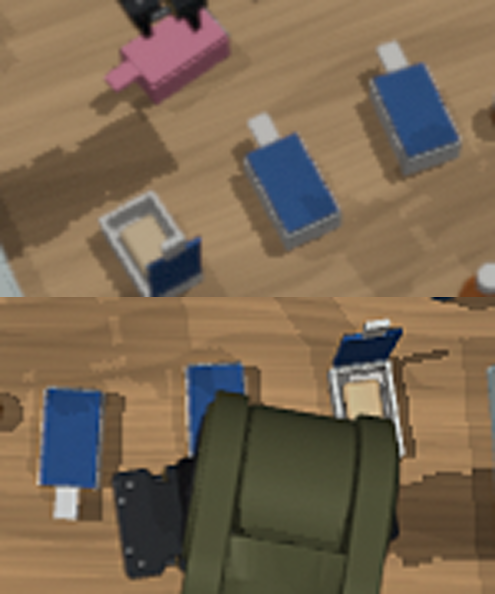

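```bash
cat >> lids.py <<'E'
def inspect(im,W,x0,x1,y0,y1):
    hsv=cv2.cvtColor(im,cv2.COLOR_RGB2HSV); roi=(W[...,0]>x0)&(W[...,0]<x1)&(W[...,1]>y0)&(W[...,1]<y1)
    wh=roi&(hsv[...,1]<90)&(hsv[...,2]>90)
    t=W[wh&(W[...,2]>.1)]; print('  tab',len(t),t.mean(0).round(3) if len(t) else '')
    r=W[wh&(W[...,2]>.024)&(W[...,2]<.042)]
    if len(r)>10:
        (c,s,a)=cv2.minAreaRect((r[:,:2]*1000).astype(np.float32)); print('  rim',len(r),np.round(c,1),np.round(s,1),round(a,1))
E
python3 - <<'E'
from lids import *
for n in('top','scene'):
    im,d,W=snap(n); print(n); inspect(im,W,.44,.7,-.26,-.14)
E
```

```text
top
  tab 29 [ 0.619 -0.195  0.143]
  rim 96 [ 576.6 -203.3] [54.5 56.9] 8.8
scene
  tab 44 [ 0.607 -0.195  0.154]
  rim 147 [ 555.  -206.8] [91. 57.] 9.8
```

```bash
python3 plan.py .570 -.2036 0.15 99.3
```

```text
{'time_s': 15.375, 'tool_pos': [0.4624, -0.0906, 0.2], 'tool_rot': [-13.7256, 89.9797, -94.6993], 'force': [-0.925, 0.0627, 0.3358], 'grip_width': 0.0503, 'qpos': [37.5032, -2.3588, -28.6541, 107.2634, -1.1508, 74.8082, -71.8026]}
delta mm [ 50.   88.6 128.5] turn -0.27 jaw now -80.97
```

Request:
step_arm:
  deltas:
    - [-1,0,0.03,0.04,0]
    - [-1,0,0.06,0.09,0]
    - [-1,0,0.0886,0.1285,0]
    - [-1,0.05,0.0886,0.1285,0]
    - [-1,0.098,0.0886,0.1285,0]
    - [-1,0.098,0.1,0.1285,0]
    - [-1,0.098,0.112,0.1285,0]
    - [-1,0.098,0.124,0.1285,0]
    - [-1,0.098,0.136,0.1285,0]
    - [-1,0.098,0.15,0.1285,0]
    - [-1,0.098,0.15,0.1285,0]

```text
time_s: 16.75
tool_pos: [0.6323, -0.1914, 0.1023]
tool_rot: [100.7, 89.9, 19.9]
force: [0.4, -0.2, -0.2]
grip_width: 0.0007
```

Request:
step_arm:
  deltas:
    - [-1,0,-0.03,0,0]
    - [-1,-0.08,-0.05,0,0]
    - [-1,-0.098,-0.1,0,0]
    - [0.15,-0.098,-0.15,-0.03,0]
    - [0.15,-0.098,-0.15,-0.09,0]
    - [0.15,-0.098,-0.15,-0.13,0]
    - [0.15,-0.098,-0.15,-0.13,0]
    - [0.15,-0.098,-0.15,-0.13,0]

```text
time_s: 17.75
tool_pos: [0.4621, -0.0886, 0.2003]
tool_rot: [9.4, 89.9, -71.5]
force: [-0.6, 0.4, 0.8]
grip_width: 0.0423
```

```bash
python3 - <<'E'
from lids import *
for n in('scene','top'):
    im,d,W=snap(n); print(n); inspect(im,W,.44,.72,-.26,-.14); openlids(im,W)
    for c in cases(W,im): print('  shut',np.round(c,3))
E
python3 plan.py .4852 -.0715 0.005 93.8
```

```text
scene
  tab 34 [ 0.642 -0.186  0.14 ]
  rim 215 [ 556.8 -206.3] [95.8 57. ] 8.7
  open lid n 26 mean [ 0.635 -0.209  0.094] lean(deg past upright) 29.8 zmax 0.114 xmax 0.649
  shut [ 5.2600e-01  6.9000e-02 -2.3740e+00  8.8066e+01  4.8414e+01  3.8000e-02]
  shut [ 5.5300e-01 -6.6000e-02  5.1110e+00  8.8623e+01  5.0041e+01  3.9000e-02]
top
  tab 63 [ 0.652 -0.192  0.126]
  rim 102 [ 577.  -203.2] [54.8 56.2] 8.0
  open lid n 259 mean [ 0.627 -0.195  0.081] lean(deg past upright) 27.9 zmax 0.113 xmax 0.65
  shut [ 5.5700e-01 -6.5000e-02  1.1380e+00  8.0258e+01  4.9076e+01  3.8000e-02]
  shut [ 5.2800e-01  6.9000e-02 -2.7250e+00  8.8343e+01  4.8772e+01  3.8000e-02]
{'time_s': 17.85, 'tool_pos': [0.4621, -0.0891, 0.2], 'tool_rot': [-22.5452, 89.9874, -103.5285], 'force': [0.0937, 0.6002, -0.0197], 'grip_width': 0.0471, 'qpos': [39.3245, -2.4096, -30.5464, 107.2649, -1.2556, 74.8151, -71.854]}
delta mm [195.   25.6 -13.8] turn 5.22 jaw now -80.98
```

Request:
step_arm:
  deltas:
    - [0.15,0.04,0.0256,-0.0138,5.2]
    - [0.15,0.09,0.0256,-0.0138,5.2]
    - [0.15,0.14,0.0256,-0.0138,5.2]
    - [0.15,0.18,0.0256,-0.0138,5.2]
    - [0.15,0.195,0.0256,-0.0138,5.2]
    - [0.15,0.195,0.0256,-0.0138,5.2]
    - [-1,0.195,0.0256,-0.0138,5.2]
    - [-1,0.195,0.0256,-0.0138,5.2]
    - [-1,0.195,0.0256,-0.0138,5.2]
    - [-1,0.195,0.0256,-0.0138,5.2]
    - [-1,0.195,0.0256,-0.0138,5.2]
    - [-1,0.195,0.0256,-0.0138,5.2]
  newtons: 6

```text
time_s: 19.35
tool_pos: [0.4855, -0.0702, 0.0054]
tool_rot: [54.5, 90.0, -31.6]
force: [-0.6, 0.0, 4.6]
grip_width: 0.02
```

Request:
step_arm:
  deltas:
    - [-1,-0.0113,0.0006,0,0]
    - [-1,-0.0224,0.0023,0,0]
    - [-1,-0.0334,0.005,0,0]
    - [-1,-0.044,0.009,0,0]
    - [-1,-0.054,0.014,0,0]
    - [-1,-0.064,0.0197,0,0]
    - [-1,-0.073,0.0266,0,0]
    - [-1,-0.081,0.034,0,0]
    - [-1,-0.0885,0.043,0,0]
    - [-1,-0.095,0.052,0,0]
    - [-1,-0.1007,0.062,0,0]
    - [-1,-0.1053,0.072,0,0]

```text
time_s: 20.85
tool_pos: [0.5574, -0.0651, 0.1104]
tool_rot: [-92.1, 90.0, -178.2]
force: [-0.7, 0.0, -2.5]
grip_width: 0.02
```

Request:
step_arm:
  deltas:
    - [-1,-0.0036,0.011,0,0]
    - [-1,-0.006,0.022,0,0]
    - [-1,-0.0074,0.033,0,0]
    - [-1,-0.0077,0.0443,0,0]
    - [-1,-0.0072,0.051,0,0]
    - [-1,-0.0072,0.051,0,0]

```text
time_s: 21.6
tool_pos: [0.6086, -0.0614, 0.1175]
tool_rot: [110.6, 90.0, 24.5]
force: [0.8, -0.9, -1.4]
grip_width: 0.0201
```

```bash
python3 - <<'E'
from lids import *
obs()
for n in('scene','top'):
    im,d,W=snap(n); print(n); inspect(im,W,.44,.72,-.12,-.02); openlids(im,W)
E
```

```text
{'time_s': 21.6, 'tool_pos': [0.6086, -0.0614, 0.1175], 'tool_rot': [110.5955, 89.9591, 24.5405], 'force': [0.8148, -0.9248, -1.4099], 'grip_width': 0.0201, 'qpos': [30.068, 20.2144, -32.6977, 94.4727, 11.5417, 68.6723, -91.292]}
scene
  tab 930 [ 0.563 -0.063  0.549]
  rim 44 [579.2 -85. ] [84.4 15.6] 4.2
  open lid n 217 mean [ 0.619 -0.062  0.084] lean(deg past upright) -6.3 zmax 0.137 xmax 0.627
  open lid n 25 mean [ 0.634 -0.211  0.092] lean(deg past upright) 29.1 zmax 0.117 xmax 0.649
top
  tab 29 [ 0.564 -0.06   0.542]
  open lid n 208 mean [ 0.628 -0.2    0.081] lean(deg past upright) 27.8 zmax 0.114 xmax 0.65
```

Request:
step_arm:
  deltas:
    - [-1,0,0,0,0]
    - [-1,0,0,0,0]
    - [-1,0,0.006,0,0]
    - [-1,0,0.012,0,0]
    - [-1,0.001,0.018,0,0]
    - [-1,0.002,0.024,0,0]
    - [-1,0.003,0.03,0,0]
    - [-1,0.005,0.036,0,0]
    - [-1,0.005,0.036,0,0]
  newtons: 3

```text
time_s: 22.82
tool_pos: [0.6451, -0.0593, 0.113]
tool_rot: [81.4, 89.9, -4.7]
force: [0.8, -1.2, 2.7]
grip_width: 0.0201
```

```bash
python3 - <<'E'
from lids import *
obs()
for n in('scene','top'):
    im,d,W=snap(n); print(n); inspect(im,W,.44,.72,-.12,-.02); openlids(im,W)
E
```

```text
{'time_s': 22.825, 'tool_pos': [0.6451, -0.0593, 0.113], 'tool_rot': [81.3655, 89.8717, -4.7015], 'force': [0.7583, -1.2015, 2.727], 'grip_width': 0.0201, 'qpos': [27.7045, 24.647, -32.0138, 89.4178, 13.6467, 69.732, -92.7485]}
scene
  tab 1039 [ 0.585 -0.064  0.558]
  rim 36 [577.5 -83.2] [88.7 17.8] 2.1
  open lid n 65 mean [ 0.638 -0.066  0.084] lean(deg past upright) 16.0 zmax 0.197 xmax 0.68
  open lid n 25 mean [ 0.636 -0.21   0.095] lean(deg past upright) 29.7 zmax 0.115 xmax 0.649
top
  tab 31 [ 0.599 -0.07   0.547]
  open lid n 242 mean [ 0.628 -0.196  0.081] lean(deg past upright) 27.8 zmax 0.114 xmax 0.65
```

Request:
step_arm:
  deltas:
    - [0.0,0,0,0,0]
    - [0.15,0,0,0,0]
    - [0.15,0,0,0,0]
    - [0.15,0,0,0,0]
    - [0.15,-0.05,0,0,0]
    - [0.15,-0.09,0,0,0]
    - [0.15,-0.09,-0.05,0,0]
    - [0.15,-0.09,-0.1,0,0]
    - [0.15,-0.09,-0.16,-0.03,0]
    - [0.15,-0.09,-0.18,-0.08,0]
    - [0.15,-0.09,-0.18,-0.13,0]
    - [0.15,-0.09,-0.18,-0.13,0]

```text
time_s: 24.42
tool_pos: [0.4547, 0.0625, 0.2032]
tool_rot: [73.3, 89.9, -12.3]
force: [0.4, -0.6, 0.3]
grip_width: 0.0503
```

```bash
python3 - <<'E'
from lids import *
for n in('scene','top'):
    im,d,W=snap(n); print(n); inspect(im,W,.44,.72,-.12,-.02); openlids(im,W)
    for c in cases(W,im): print('  shut',np.round(c,3))
E
python3 plan.py .4596 .0724 0.005 87.1
```

```text
scene
  tab 37 [ 0.646 -0.063  0.14 ]
  rim 159 [574.2 -65.3] [91.5 57.5] 4.1
  open lid n 82 mean [ 0.637 -0.063  0.086] lean(deg past upright) 11.6 zmax 0.124 xmax 0.647
  open lid n 26 mean [ 0.635 -0.209  0.095] lean(deg past upright) 30.2 zmax 0.115 xmax 0.649
  shut [ 5.0800e-01  5.6000e-02 -2.3850e+00  8.8733e+01  4.8727e+01  3.8000e-02]
top
  tab 44 [ 0.646 -0.06   0.138]
  rim 159 [577.7 -64.3] [91.3 56.2] 4.2
  open lid n 168 mean [ 0.634 -0.062  0.088] lean(deg past upright) 12.6 zmax 0.123 xmax 0.646
  open lid n 258 mean [ 0.627 -0.195  0.081] lean(deg past upright) 27.7 zmax 0.114 xmax 0.651
  shut [ 5.2900e-01  5.4000e-02 -3.9270e+00  4.8722e+01  4.6112e+01  3.8000e-02]
{'time_s': 24.525, 'tool_pos': [0.4553, 0.0581, 0.2027], 'tool_rot': [17.3718, 89.9304, -68.6269], 'force': [0.4774, 0.44, 0.2357], 'grip_width': 0.0504, 'qpos': [32.1945, -4.3567, -40.3912, 108.1425, -2.8487, 75.18, -93.3852]}
delta mm [197.7   5.2 -14.2] turn 6.9 jaw now -86.0
```

```bash
python3 plan.py .588 -.064 0.15 94
```

```text
{'time_s': 24.525, 'tool_pos': [0.4553, 0.0581, 0.2027], 'tool_rot': [17.3718, 89.9304, -68.6269], 'force': [0.4774, 0.44, 0.2357], 'grip_width': 0.0504, 'qpos': [32.1945, -4.3567, -40.3912, 108.1425, -2.8487, 75.18, -93.3852]}
delta mm [ 52.9 123.8 131. ] turn 0.0 jaw now -86.0
```

Request:
step_arm:
  deltas:
    - [-1,0,0.04,0.04,0]
    - [-1,0,0.08,0.09,0]
    - [-1,0,0.1238,0.131,0]
    - [-1,0.05,0.1238,0.131,0]
    - [-1,0.1,0.1238,0.131,0]
    - [-1,0.1,0.136,0.131,0]
    - [-1,0.1,0.148,0.131,0]
    - [-1,0.1,0.16,0.131,0]
    - [-1,0.1,0.172,0.131,0]
    - [-1,0.1,0.187,0.131,0]
    - [-1,0.1,0.187,0.131,0]

```text
time_s: 25.9
tool_pos: [0.6523, -0.0593, 0.1032]
tool_rot: [98.3, 89.9, 12.2]
force: [0.2, 0.2, -0.3]
grip_width: 0.0004
```

Request:
step_arm:
  deltas:
    - [-1,0,-0.03,0,0]
    - [-1,-0.08,-0.05,0,0]
    - [-1,-0.098,-0.1,0,0]
    - [0.15,-0.098,-0.15,-0.03,0]
    - [0.15,-0.098,-0.19,-0.09,0]
    - [0.15,-0.098,-0.22,-0.13,0]
    - [0.15,-0.098,-0.22,-0.13,0]
    - [0.15,-0.098,-0.22,-0.13,0]

```text
time_s: 26.9
tool_pos: [0.4228, 0.0543, 0.2011]
tool_rot: [39.2, 89.9, -46.8]
force: [-0.4, -0.3, 0.6]
grip_width: 0.0427
```

```bash
python3 - <<'E'
from lids import *
for n in('scene','top'):
    im,d,W=snap(n); print(n); inspect(im,W,.44,.72,-.12,-.02); openlids(im,W)
    for c in cases(W,im): print('  shut',np.round(c,3))
    hsv=cv2.cvtColor(im,cv2.COLOR_RGB2HSV)
    m=(hsv[...,1]<60)&(hsv[...,2]>110)&(W[...,2]>.03)&(W[...,2]<.045)&(W[...,0]>.42)&(W[...,0]<.475)&(abs(W[...,1]-.06)<.05)
    print(m.sum(),W[m].mean(0))
E
obs() { python3 plan.py .4396 .0615 0.004 87.1; }; obs
```

```text
scene
  tab 31 [ 0.671 -0.057  0.13 ]
  rim 219 [575.6 -64.8] [94.9 58.2] 3.7
  open lid n 30 mean [ 0.651 -0.074  0.09 ] lean(deg past upright) 28.4 zmax 0.117 xmax 0.665
  open lid n 26 mean [ 0.635 -0.209  0.094] lean(deg past upright) 30.1 zmax 0.113 xmax 0.648
  shut [ 5.0700e-01  5.6000e-02 -3.2470e+00  9.0164e+01  4.9157e+01  3.8000e-02]
58 [0.44838896 0.05839918 0.03867577]
top
  tab 58 [ 0.671 -0.059  0.127]
  rim 180 [578.1 -64.4] [92.3 56.1] 3.8
  open lid n 264 mean [ 0.647 -0.061  0.08 ] lean(deg past upright) 27.2 zmax 0.113 xmax 0.665
  open lid n 261 mean [ 0.627 -0.195  0.08 ] lean(deg past upright) 27.5 zmax 0.115 xmax 0.651
  shut [ 5.1100e-01  5.6000e-02 -2.6390e+00  8.4778e+01  4.9551e+01  3.8000e-02]
2 [0.47342116 0.03112896 0.03363546]
{'time_s': 27.0, 'tool_pos': [0.423, 0.0539, 0.2007], 'tool_rot': [121.2318, 89.9837, 35.0635], 'force': [-0.6019, -0.9486, 0.3233], 'grip_width': 0.0469, 'qpos': [36.0265, -9.8521, -41.6238, 111.9677, -6.7497, 75.5117, -89.6489]}
delta mm [196.7  17.   -6.5] turn 6.73 jaw now -86.17
```

Request:
step_arm:
  deltas:
    - [0.15,0.04,0.0175,-0.0045,6.7]
    - [0.15,0.09,0.0175,-0.0045,6.7]
    - [0.15,0.14,0.0175,-0.0045,6.7]
    - [0.15,0.18,0.0175,-0.0045,6.7]
    - [0.15,0.1965,0.0175,-0.0045,6.7]
    - [0.15,0.1965,0.0175,-0.0045,6.7]
    - [-1,0.1965,0.0175,-0.0045,6.7]
    - [-1,0.1965,0.0175,-0.0045,6.7]
    - [-1,0.1965,0.0175,-0.0045,6.7]
    - [-1,0.1965,0.0175,-0.0045,6.7]
    - [-1,0.1965,0.0175,-0.0045,6.7]
    - [-1,0.1965,0.0175,-0.0045,6.7]
  newtons: 3

```text
time_s: 28.5
tool_pos: [0.44, 0.0606, 0.0044]
tool_rot: [71.7, 90.0, -21.1]
force: [-0.3, -0.8, 3.5]
grip_width: 0.0202
```

Request:
step_arm:
  deltas:
    - [-1,-0.0113,0.0006,0,0]
    - [-1,-0.0224,0.0023,0,0]
    - [-1,-0.0334,0.005,0,0]
    - [-1,-0.044,0.009,0,0]
    - [-1,-0.054,0.014,0,0]
    - [-1,-0.064,0.0197,0,0]
    - [-1,-0.073,0.0266,0,0]
    - [-1,-0.081,0.034,0,0]
    - [-1,-0.0885,0.043,0,0]
    - [-1,-0.095,0.052,0,0]
    - [-1,-0.1007,0.062,0,0]
    - [-1,-0.1053,0.072,0,0]

```text
time_s: 30.0
tool_pos: [0.5121, 0.0571, 0.1095]
tool_rot: [-87.2, 90.0, -179.9]
force: [0.1, -0.7, -2.1]
grip_width: 0.0203
```

Request:
step_arm:
  deltas:
    - [-1,-0.0036,0.011,0,0]
    - [-1,-0.006,0.022,0,0]
    - [-1,-0.0074,0.033,0,0]
    - [-1,-0.0077,0.0443,0,0]
    - [-1,-0.0068,0.0556,0,0]
    - [-1,-0.0047,0.0667,0,0]
    - [-1,-0.0032,0.072,0,0]
    - [-1,-0.0032,0.072,0,0]
    - [-1,-0.0032,0.072,0,0]

```text
time_s: 31.12
tool_pos: [0.5832, 0.0537, 0.1125]
tool_rot: [-15.6, 90.0, -108.3]
force: [-0.9, -1.6, -2.1]
grip_width: 0.0201
```

```bash
python3 - <<'E'
from lids import *
obs()
for n in('scene','top'):
    im,d,W=snap(n); print(n); inspect(im,W,.40,.72,0,.12); openlids(im,W)
E
```

```text
{'time_s': 31.125, 'tool_pos': [0.5832, 0.0537, 0.1125], 'tool_rot': [-15.5908, 89.9836, -108.3467], 'force': [-0.9445, -1.6268, -2.077], 'grip_width': 0.0201, 'qpos': [29.2285, 19.8381, -44.3695, 98.1691, 14.8385, 68.0602, -111.8021]}
scene
  tab 954 [0.54  0.04  0.548]
  rim 40 [506.9  43. ] [23.5 98.1] 77.9
  open lid n 59 mean [0.574 0.046 0.086] lean(deg past upright) 18.3 zmax 0.14 xmax 0.593
  open lid n 31 mean [ 0.65  -0.074  0.09 ] lean(deg past upright) 28.2 zmax 0.115 xmax 0.666
  open lid n 25 mean [ 0.634 -0.211  0.093] lean(deg past upright) 30.0 zmax 0.115 xmax 0.649
top
  tab 122 [0.557 0.058 0.542]
  open lid n 243 mean [ 0.648 -0.062  0.083] lean(deg past upright) 27.0 zmax 0.115 xmax 0.666
  open lid n 258 mean [ 0.627 -0.195  0.081] lean(deg past upright) 27.9 zmax 0.114 xmax 0.65
```

Lean is now ~17°, base nearly unmoved. I release and retreat.

Request:
step_arm:
  deltas:
    - [0.0,0,0,0,0]
    - [0.15,0,0,0,0]
    - [0.15,0,0,0,0]
    - [0.15,0,0,0,0]
    - [0.15,-0.05,0,0,0]
    - [0.15,-0.09,0,0,0]
    - [0.15,-0.09,-0.05,0,0]
    - [0.15,-0.09,-0.1,0,0]
    - [0.15,-0.09,-0.15,0,0]
    - [0.15,-0.09,-0.15,0,0]

```text
time_s: 32.48
tool_pos: [0.4312, 0.0606, 0.2029]
tool_rot: [15.4, 89.7, -77.3]
force: [0.2, 0.2, 0.4]
grip_width: 0.05
```

```bash
python3 - <<'E'
from lids import *
obs()
for n in('scene','top'):
    im,d,W=snap(n); print(n); inspect(im,W,.40,.72,0,.12); openlids(im,W)
E
```

```text
{'time_s': 32.475, 'tool_pos': [0.4312, 0.0606, 0.2029], 'tool_rot': [15.4421, 89.6661, -77.3377], 'force': [0.1862, 0.2201, 0.4072], 'grip_width': 0.05, 'qpos': [39.7423, -8.9672, -46.2546, 110.6779, -6.3335, 75.5957, -97.3626]}
scene
  tab 180 [0.479 0.063 0.512]
  rim 213 [507.8  56.5] [58.4 98.9] 87.0
  open lid n 51 mean [0.583 0.044 0.08 ] lean(deg past upright) 34.6 zmax 0.109 xmax 0.604
  open lid n 31 mean [ 0.651 -0.074  0.09 ] lean(deg past upright) 28.1 zmax 0.118 xmax 0.665
  open lid n 26 mean [ 0.635 -0.209  0.095] lean(deg past upright) 30.1 zmax 0.113 xmax 0.647
top
  tab 352 [0.457 0.066 0.54 ]
  rim 114 [518.3  56.1] [55.7 77.8] 87.2
  open lid n 264 mean [ 0.647 -0.061  0.08 ] lean(deg past upright) 26.8 zmax 0.115 xmax 0.665
  open lid n 260 mean [ 0.627 -0.195  0.081] lean(deg past upright) 27.9 zmax 0.114 xmax 0.65
  open lid n 283 mean [0.584 0.051 0.078] lean(deg past upright) 33.1 zmax 0.111 xmax 0.606
```

C fell back to its stop (33° past upright), so it is **free**. A and B stayed where left, so they are **stiff**, and all three stand open together. Now I shut C by nudging it from behind.

```bash
python3 plan.py .652 .0485 0.085 87
```

```text
{'time_s': 32.575, 'tool_pos': [0.4341, 0.0606, 0.2032], 'tool_rot': [53.1163, 89.8245, -39.6652], 'force': [0.6286, 0.2966, -0.2033], 'grip_width': 0.0504, 'qpos': [39.7022, -8.5307, -46.2008, 110.3892, -6.2192, 75.4973, -97.4114]}
delta mm [118.7 217.9   1.3] turn 0.22 jaw now -92.78
```

Request:
step_arm:
  deltas:
    - [-1,0,0.05,0,0]
    - [-1,0,0.1,0,0]
    - [-1,0,0.16,0,0]
    - [-1,0,0.218,0,0]
    - [-1,0,0.218,0,0]
    - [-1,0.06,0.218,0,0]
    - [-1,0.118,0.218,0,0]
    - [-1,0.118,0.218,0,0]
    - [-1,0.118,0.2,0,0]
    - [-1,0.118,0.18,0,0]

```text
time_s: 33.83
tool_pos: [0.6152, 0.0531, 0.0877]
tool_rot: [106.9, 89.7, 14.1]
force: [0.3, 0.6, 0.4]
grip_width: 0.0006
```

Request:
step_arm:
  deltas:
    - [-1,0,-0.012,0,0]
    - [-1,0,-0.024,0,0]
    - [-1,0,-0.036,0,0]
    - [-1,0,-0.046,0,0]
    - [-1,0,-0.056,0,0]
    - [-1,0,-0.064,0,0]
    - [-1,0,-0.072,0,0]
    - [-1,0,-0.072,0,0]
    - [-1,-0.05,-0.06,0,0]
    - [-1,-0.1,-0.06,0,0]
    - [-1,-0.1,-0.06,0,0]

```text
time_s: 35.2
tool_pos: [0.5567, 0.0559, 0.1888]
tool_rot: [94.3, 89.5, 1.5]
force: [0.6, -0.8, -0.5]
grip_width: 0.0006
```

```bash
python3 - <<'E'
from lids import *
obs()
for n in('scene','top'):
    im,d,W=snap(n,n+'7.png'); print(n); openlids(im,W)
    for c in cases(W,im): print('  shut',np.round(c,3))
    inspect(im,W,.44,.72,-.26,-.14); inspect(im,W,.44,.72,-.12,-.02)
E
```

```text
{'time_s': 35.2, 'tool_pos': [0.5567, 0.0559, 0.1888], 'tool_rot': [94.3186, 89.5369, 1.5435], 'force': [0.6199, -0.8422, -0.5342], 'grip_width': 0.0006, 'qpos': [37.8996, 13.5164, -52.8894, 96.8007, 11.243, 74.7707, -109.8907]}
scene
  open lid n 32 mean [ 0.65  -0.074  0.09 ] lean(deg past upright) 28.2 zmax 0.113 xmax 0.666
  open lid n 26 mean [ 0.635 -0.209  0.094] lean(deg past upright) 29.9 zmax 0.113 xmax 0.647
  shut [ 5.0700e-01  5.6000e-02 -3.6640e+00  8.8763e+01  5.0454e+01  3.9000e-02]
  tab 31 [ 0.651 -0.189  0.13 ]
  rim 208 [ 556.8 -206.5] [96.9 57.1] 9.7
  tab 35 [ 0.662 -0.054  0.137]
  rim 226 [577.  -64.6] [95.4 57.3] 3.6
top
  open lid n 256 mean [ 0.647 -0.061  0.082] lean(deg past upright) 27.3 zmax 0.114 xmax 0.665
  open lid n 261 mean [ 0.627 -0.195  0.081] lean(deg past upright) 27.9 zmax 0.115 xmax 0.65
  tab 63 [ 0.652 -0.192  0.126]
  rim 175 [ 558.8 -206.3] [92.1 56.6] 9.7
  tab 58 [ 0.671 -0.059  0.127]
  rim 138 [578.6 -66.7] [93.1 52.5] 1.1
```

```bash
python3 plan.py .556 -.206 0.09 99.3; python3 plan.py .537 -.411 0.09 94.5
```

```text
{'time_s': 35.3, 'tool_pos': [0.5538, 0.055, 0.1847], 'tool_rot': [66.9179, 89.9494, -25.863], 'force': [-0.5844, -0.1413, -0.6509], 'grip_width': 0.0005, 'qpos': [37.8807, 13.6692, -52.8044, 97.1394, 11.2855, 74.7435, -109.9073]}
delta mm [ 94.8  14.8 260.5] turn -12.08 jaw now -92.78
{'time_s': 35.3, 'tool_pos': [0.5538, 0.055, 0.1847], 'tool_rot': [66.9179, 89.9494, -25.863], 'force': [-0.5844, -0.1413, -0.6509], 'grip_width': 0.0005, 'qpos': [37.8807, 13.6692, -52.8044, 97.1394, 11.2855, 74.7435, -109.9073]}
delta mm [ 94.8   5.8 466.2] turn -7.28 jaw now -92.78
```

Request:
step_arm:
  deltas:
    - [0.84,0,0,0.05,-2]
    - [0.84,0,0.003,0.1,-4]
    - [0.84,0,0.006,0.15,-7]
    - [0.84,0,0.01,0.2,-9]
    - [0.84,0,0.0148,0.2605,-12.1]
    - [0.84,0.04,0.0148,0.2605,-12.1]
    - [0.84,0.095,0.0148,0.2605,-12.1]
    - [0.84,0.095,0.0148,0.2605,-12.1]
    - [0.84,0.095,0.0148,0.2605,-12.1]
  newtons: 20

```text
time_s: 36.42
tool_pos: [0.5563, -0.2055, 0.0904]
tool_rot: [89.2, 90.0, 8.6]
force: [1.4, 0.5, 0.2]
grip_width: 0.0777
```

```bash
python3 plan.py .556 -.206 -0.01 99.3
```

```text
{'time_s': 36.425, 'tool_pos': [0.5563, -0.2055, 0.0904], 'tool_rot': [89.2014, 89.9597, 8.5697], 'force': [1.4074, 0.4744, 0.2183], 'grip_width': 0.0777, 'qpos': [54.5275, 22.2982, -44.6795, 98.4109, 16.9315, 66.2436, -75.5417]}
delta mm [100.4  -0.4   0.4] turn 0.07 jaw now -80.63
```

Request:
step_arm:
  deltas:
    - [0.84,0.03,0,0,0]
    - [0.84,0.06,0,0,0]
    - [0.84,0.085,0,0,0]
    - [0.84,0.099,0,0,0]
    - [-1,0.099,0,0,0]
    - [-1,0.099,0,0,0]
    - [-1,0.099,0,0,0]
    - [-1,0.099,0,0,0]
    - [-1,0.085,0,0,0]
    - [-1,0.06,0,0,0]
    - [-1,0.03,0,0,0]
    - [-1,0,0,0,0]

```text
time_s: 37.92
tool_pos: [0.5548, -0.2056, 0.0903]
tool_rot: [-114.6, 89.9, 164.8]
force: [0.1, -0.4, -4.2]
grip_width: 0.0561
```

```bash
python3 plan.py .537 -.411 0.0 94.5; python3 - <<'E'
from lids import *
for n in('scene','top'):
    im,d,W=snap(n); print(n); inspect(im,W,.44,.72,-.26,-.14); openlids(im,W)
E
```

```text
{'time_s': 37.925, 'tool_pos': [0.5548, -0.2056, 0.0903], 'tool_rot': [-114.5563, 89.9161, 164.7851], 'force': [0.1418, -0.3625, -4.1549], 'grip_width': 0.0561, 'qpos': [54.6813, 22.267, -44.794, 98.499, 16.942, 66.3343, -75.5485]}
delta mm [ 90.2 -50.8 199.8] turn 4.84 jaw now -80.66
scene
  tab 744 [ 0.538 -0.197  0.339]
  open lid n 31 mean [ 0.651 -0.073  0.09 ] lean(deg past upright) 28.6 zmax 0.115 xmax 0.664
top
  tab 154 [ 0.591 -0.196  0.228]
  open lid n 259 mean [ 0.647 -0.06   0.081] lean(deg past upright) 27.3 zmax 0.114 xmax 0.666
  open lid n 171 mean [ 0.624 -0.189  0.176] lean(deg past upright) 27.3 zmax 0.2 xmax 0.639
```

Request:
step_arm:
  deltas:
    - [-1,0,-0.012,0.05,1.5]
    - [-1,0,-0.025,0.1,3]
    - [-1,0,-0.038,0.15,4.8]
    - [-1,0,-0.051,0.2,4.8]
    - [-1,0,-0.051,0.2,4.8]
    - [-1,0.03,-0.051,0.2,4.8]
    - [-1,0.06,-0.051,0.2,4.8]
    - [-1,0.08,-0.051,0.2,4.8]
    - [-1,0.09,-0.051,0.2,4.8]
    - [-1,0.093,-0.051,0.2,4.8]
    - [-1,0.093,-0.051,0.2,4.8]

```text
time_s: 39.4
tool_pos: [0.5384, -0.4117, -0.0026]
tool_rot: [47.4, 89.9, -38.1]
force: [-0.7, -0.3, -3.9]
grip_width: 0.0561
```

Request:
step_arm:
  deltas:
    - [-1,0.001,0,0,0]
    - [-1,0.002,0,0,0]
    - [-1,0.002,0,0,0]

```text
time_s: 39.78
tool_pos: [0.5383, -0.4119, -0.0042]
tool_rot: [37.4, 89.9, -48.0]
force: [-0.9, -0.3, 1.3]
grip_width: 0.0557
```

Request:
step_arm:
  deltas:
    - [0.4,0,0,0,0]
    - [0.5,0,0,0,0]
    - [0.55,0,0,0,0]
    - [0.55,0,0,0,0]
    - [0.55,-0.03,0,0,0]
    - [0.55,-0.08,0,0,0]
    - [0.55,-0.13,0,0,0]
    - [0.84,-0.18,0,0,0]
    - [0.84,-0.18,0,-0.05,0]
    - [0.84,-0.18,0,-0.1,0]
    - [0.84,-0.18,0,-0.15,0]
    - [0.84,-0.18,0,-0.2,0]

```text
time_s: 41.28
tool_pos: [0.5218, -0.2103, 0.1747]
tool_rot: [31.3, 90.0, -54.2]
force: [0.1, -0.9, -0.6]
grip_width: 0.0798
```

```bash
python3 plan.py .5765 -.065 0.09 93.8; python3 - <<'E'
from lids import *
for n in('scene','top'):
    im,d,W=snap(n); print(n); inspect(im,W,.44,.72,-.12,-.02); openlids(im,W)
    for c in cases(W,im): print('  shut',np.round(c,3))
E
```

```text
{'time_s': 41.275, 'tool_pos': [0.5218, -0.2103, 0.1747], 'tool_rot': [31.3043, 89.9655, -54.156], 'force': [0.1368, -0.886, -0.6341], 'grip_width': 0.0798, 'qpos': [59.8228, 13.5878, -46.371, 97.2032, 10.236, 73.5532, -74.1179]}
delta mm [  84.6   66.  -140.6] turn 0.74 jaw now -85.46
scene
  tab 33 [ 0.642 -0.067  0.161]
  rim 215 [574.9 -64.7] [96.8 57.6] 3.8
  open lid n 31 mean [ 0.65  -0.074  0.089] lean(deg past upright) 28.4 zmax 0.114 xmax 0.665
  shut [ 5.0800e-01  5.5000e-02 -2.1590e+00  8.9738e+01  4.8936e+01  3.9000e-02]
top
  tab 61 [ 0.661 -0.061  0.139]
  rim 160 [577.9 -64.3] [92. 56.] 4.0
  open lid n 260 mean [ 0.647 -0.061  0.081] lean(deg past upright) 26.7 zmax 0.116 xmax 0.665
  shut [ 5.1000e-01  5.5000e-02 -2.8870e+00  8.7570e+01  4.8753e+01  3.8000e-02]
```

Request:
step_arm:
  deltas:
    - [0.84,0,0.02,-0.05,0.7]
    - [0.84,0,0.045,-0.1,0.7]
    - [0.84,0,0.066,-0.141,0.7]
    - [0.84,0.04,0.066,-0.141,0.7]
    - [0.84,0.085,0.066,-0.141,0.7]
    - [0.84,0.085,0.066,-0.141,0.7]

```text
time_s: 42.12
tool_pos: [0.5737, -0.0664, 0.0864]
tool_rot: [-104.3, 89.6, 169.6]
force: [0.4, 0.2, -0.0]
grip_width: 0.0799
```

```bash
python3 plan.py .5762 -.0645 -0.009 93.8
```

```text
{'time_s': 42.125, 'tool_pos': [0.5737, -0.0664, 0.0864], 'tool_rot': [-104.2739, 89.5948, 169.5746], 'force': [0.401, 0.1798, -0.0174], 'grip_width': 0.0799, 'qpos': [44.1993, 22.0036, -48.276, 100.3334, 17.7176, 66.0744, -95.5658]}
delta mm [95.4  3.2 -1.6] turn 0.05 jaw now -86.15
```

Request:
step_arm:
  deltas:
    - [0.84,0.03,0.001,-0.0015,0]
    - [0.84,0.06,0.001,-0.0015,0]
    - [0.84,0.085,0.001,-0.0015,0]
    - [0.84,0.096,0.001,-0.0015,0]
    - [-1,0.096,0.001,-0.0015,0]
    - [-1,0.096,0.001,-0.0015,0]
    - [-1,0.096,0.001,-0.0015,0]
    - [-1,0.096,0.001,-0.0015,0]
    - [-1,0.08,0.001,-0.0015,0]
    - [-1,0.05,0.001,-0.0015,0]
    - [-1,0.02,0.001,-0.0015,0]
    - [-1,-0.02,0.001,-0.0015,0]

```text
time_s: 43.62
tool_pos: [0.5761, -0.0649, 0.11]
tool_rot: [-93.0, 89.8, -179.2]
force: [0.6, -0.0, -3.3]
grip_width: 0.0559
```

```bash
python3 plan.py .4022 -.422 0.0 94.5; python3 - <<'E'
from lids import *
for n in('scene','top'):
    im,d,W=snap(n); print(n); openlids(im,W); inspect(im,W,.45,.72,-.48,-.34)
E
```

```text
{'time_s': 43.625, 'tool_pos': [0.5761, -0.0649, 0.11], 'tool_rot': [-93.0313, 89.8477, -179.1882], 'force': [0.6132, -0.0007, -3.2911], 'grip_width': 0.0559, 'qpos': [44.7655, 20.6865, -49.0908, 98.9097, 16.7029, 68.2232, -94.9791]}
delta mm [ 110.5 -197.2  344.6] turn -0.66 jaw now -86.16
scene
  tab 38 [ 0.633 -0.408  0.129]
  rim 436 [ 544.2 -410.2] [147.7 139.4] 0.3
top
  open lid n 258 mean [ 0.609 -0.406  0.082] lean(deg past upright) 27.7 zmax 0.119 xmax 0.631
  tab 74 [ 0.635 -0.406  0.13 ]
  rim 348 [ 553.8 -396.3] [143.6 202.9] 33.6
```

Request:
step_arm:
  deltas:
    - [-1,0,-0.05,0.03,0]
    - [-1,0,-0.1,0.06,0]
    - [-1,0,-0.14,0.1,0]
    - [-1,0,-0.18,0.14,-0.6]
    - [-1,0,-0.197,0.19,-0.6]
    - [-1,0,-0.197,0.24,-0.6]
    - [-1,0,-0.197,0.29,-0.6]
    - [-1,0,-0.197,0.345,-0.6]
    - [-1,0,-0.197,0.345,-0.6]
    - [-1,0.04,-0.197,0.345,-0.6]
    - [-1,0.08,-0.197,0.345,-0.6]
    - [-1,0.1,-0.197,0.345,-0.6]

```text
time_s: 45.22
tool_pos: [0.4021, -0.4197, 0.0065]
tool_rot: [-142.6, 89.7, 131.9]
force: [-0.8, 0.7, -2.6]
grip_width: 0.0557
```

Request:
step_arm:
  deltas:
    - [-1,0.008,0,0,0]
    - [-1,0.013,0,0,0]
    - [-1,0.013,0,0,0]

```text
time_s: 45.6
tool_pos: [0.4047, -0.4224, -0.0013]
tool_rot: [13.4, 89.9, -72.2]
force: [-3.1, 2.5, 4.9]
grip_width: 0.0559
```

Request:
step_arm:
  deltas:
    - [-1,0.001,0,0,0]
    - [0.4,0.001,0,0,0]
    - [0.5,0.001,0,0,0]
    - [0.55,0.001,0,0,0]
    - [0.55,0,0,0,0]
    - [0.55,-0.03,0,0,0]
    - [0.55,-0.08,0,0,0]
    - [0.55,-0.13,0,0,0]
    - [0.55,-0.18,0,0,0]
    - [0.0,-0.18,0,-0.06,0]
    - [0.0,-0.18,0,-0.12,0]
    - [0.0,-0.18,0,-0.18,0]

```text
time_s: 47.1
tool_pos: [0.3901, -0.2408, 0.1766]
tool_rot: [50.3, 90.0, -35.2]
force: [0.2, 0.6, 0.5]
grip_width: 0.0471
```

```bash
python3 - <<'E'
from lids import *
obs(); R_=[]; P=[];RK=[]
for n in('scene','top'):
    im,d,W=snap(n,n+'8.png'); print(n); openlids(im,W); inspect(im,W,.34,.72,-.48,-.34)
    for c in cases(W,im): print('  shut',np.round(c,3))
for k in range(3):
  for n in('scene','top'):
    im,d,W=snap(n)
    r=(W[...,0]>.36)&(W[...,0]<.5)&(W[...,1]>.18)&(W[...,1]<.4)&(W[...,2]>.008); np.save(f'rk_{n}{k}.npy',W[r])
    print(n,r.sum())
a=cv2.imread('pics/scene8.png')[150:330,120:300]; b=cv2.imread('pics/top8.png')[140:280,350:490]
cv2.imwrite('pics/v8.png',np.hstack([cv2.resize(x,(400,400),interpolation=cv2.INTER_CUBIC) for x in(a,b)]))
E
```

```text
{'time_s': 47.1, 'tool_pos': [0.3901, -0.2408, 0.1766], 'tool_rot': [50.3408, 89.9656, -35.2279], 'force': [0.2243, 0.5769, 0.4676], 'grip_width': 0.0471, 'qpos': [75.193, -3.2972, -44.7501, 110.2536, -2.4362, 72.0701, -54.3294]}
scene
  tab 70 [ 0.571 -0.413  0.129]
  rim 717 [ 478.6 -410.1] [277.7 138.3] 0.3
  shut [ 5.0900e-01  5.5000e-02 -4.0060e+00  9.0985e+01  4.8625e+01  3.8000e-02]
top
  open lid n 257 mean [ 0.609 -0.406  0.082] lean(deg past upright) 27.2 zmax 0.119 xmax 0.631
  open lid n 227 mean [ 0.474 -0.416  0.084] lean(deg past upright) 28.6 zmax 0.117 xmax 0.496
  tab 141 [ 0.573 -0.411  0.13 ]
  rim 436 [ 541.3 -410.3] [138.3 254.4] 89.4
  shut [ 5.1000e-01  5.5000e-02 -2.6090e+00  8.7477e+01  4.8812e+01  3.8000e-02]
scene 360
top 208
scene 366
top 206
scene 373
top 204
```

View pics/v8.png

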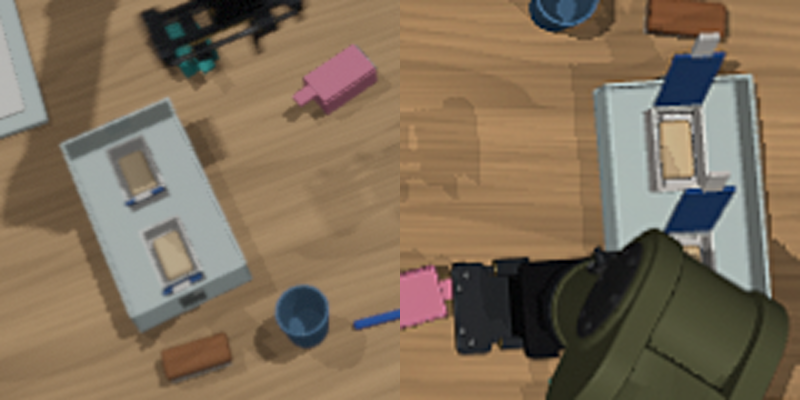

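Both stiff cases sit flat in the box, open. Next, the rack fit and saucers.

```bash
cat > rack.py <<'E'
from h import *
from scipy.optimize import least_squares
def fit(P,x0=(.432,.284,.04)):
    def local(p):
        c,s=np.cos(p[2]),np.sin(p[2]); d=P[:,:2]-p[:2]
        return np.c_[c*d[:,0]+s*d[:,1],-s*d[:,0]+c*d[:,1]]
    T=P[:,2]>.035
    def f(p):
        q=local(p); g=p[3]
        rail=np.abs(np.abs(q[~T,0])-.032); rail=np.minimum(rail,np.abs(np.abs(q[~T,1])-.07))
        ys=np.array([k*.05+s*g for k in(-1,0,1) for s in(-1,1)])
        t=np.hypot(np.abs(q[T,0])-.032,np.abs(q[T,1,None]-ys).min(1))
        return np.r_[rail*.5,t]
    best=None
    for dy in np.arange(-.02,.021,.005):
        r=least_squares(f,[x0[0],x0[1]+dy,x0[2],.008],loss='soft_l1',f_scale=.003)
        if best is None or r.cost<best.cost: best=r
    return best,T.sum(),local(best.x)
if __name__=='__main__':
    for n in('scene','top'):
        P=np.vstack([np.load(f'rk_{n}{k}.npy') for k in range(3)])
        b,t,q=fit(P); print(n,b.x[:2].round(4),'yaw',np.degrees(b.x[2]).round(2),'g',b.x[3].round(4),'cost',b.cost,t)
        print(np.sort(q[P[:,2]>.05][:,1]).round(3)[::6])
    P=np.vstack([np.load(f'rk_{n}{k}.npy') for k in range(3) for n in('scene','top')]); b,t,q=fit(P); print('both',b.x[:2].round(4),np.degrees(b.x[2]).round(2),b.x[3].round(4))
E
python3 rack.py
```

```text
scene [0.4313 0.2848] yaw 3.61 g 0.009 cost 0.002991664603243625 417
[-0.063 -0.061 -0.06  -0.059 -0.058 -0.057 -0.056 -0.044 -0.042 -0.042
 -0.041 -0.041 -0.04  -0.039 -0.012 -0.011 -0.01  -0.01  -0.009 -0.008
 -0.007 -0.006  0.007  0.007  0.008  0.009  0.01   0.011  0.012  0.038
  0.039  0.04   0.041  0.041  0.043  0.043  0.045  0.057  0.057  0.059
  0.059  0.06   0.061  0.062]
top [0.432  0.2833] yaw 3.59 g 0.0089 cost 0.0006556781590767182 278
[-0.062 -0.06  -0.058 -0.057 -0.043 -0.043 -0.042 -0.042 -0.04  -0.039
 -0.011 -0.01  -0.01  -0.009 -0.008  0.007  0.008  0.009  0.009  0.01
  0.039  0.04   0.041  0.041  0.042  0.042  0.043  0.058  0.059  0.06
  0.06   0.061  0.063]
both [0.4316 0.2842] 3.59 0.009
```

```bash
python3 plan.py .50 .2 .26 81.6
```

```text
{'time_s': 47.5, 'tool_pos': [0.39, -0.2438, 0.1765], 'tool_rot': [143.9416, 89.9571, 58.2717], 'force': [-0.8956, 0.105, -0.6481], 'grip_width': 0.0436, 'qpos': [75.2322, -2.9862, -44.5663, 110.0602, -2.2469, 72.0803, -54.2734]}
delta mm [ -83.2  143.2 -434.3] turn 12.73 jaw now -85.67
```

Request:
step_arm:
  deltas:
    - [0,-0.02,0.01,-0.03,-10]
    - [0,-0.04,0.02,-0.07,-20]
    - [0,-0.06,0.04,-0.11,-30]
    - [0,-0.083,0.06,-0.15,-40]
    - [0,-0.083,0.08,-0.19,-50]
    - [0,-0.083,0.1,-0.23,-60]
    - [0,-0.083,0.12,-0.27,-70]
    - [0,-0.083,0.13,-0.31,-80]
    - [0,-0.083,0.143,-0.35,-90]
    - [0,-0.083,0.143,-0.39,-100]
    - [0,-0.083,0.143,-0.434,-110]
    - [0,-0.083,0.143,-0.434,-120]

```text
time_s: 49.0
tool_pos: [0.4982, 0.2053, 0.2595]
tool_rot: [74.3, 89.7, 109.5]
force: [0.2, 0.1, -0.2]
grip_width: 0.0436
```

```bash
python3 plan.py .5890 .3472 .26 81.6
```

```text
{'time_s': 49.0, 'tool_pos': [0.4982, 0.2053, 0.2595], 'tool_rot': [74.3456, 89.7359, 109.4574], 'force': [0.1613, 0.0884, -0.1943], 'grip_width': 0.0436, 'qpos': [39.5207, 14.2988, -74.1705, 92.716, 13.5813, 83.4255, -0.6266]}
delta mm [ -0.   63.9 155.9] turn -46.49 jaw now 35.11
```

Request:
step_arm:
  deltas:
    - [0,0,0.016,0.039,-11]
    - [0,0,0.032,0.078,-22]
    - [0,0,0.032,0.078,-22]

```text
time_s: 49.38
tool_pos: [0.5458, 0.2741, 0.2573]
tool_rot: [83.5, 89.6, 140.1]
force: [-0.9, 0.8, -0.2]
grip_width: 0.0435
```

```bash
python3 plan.py .5890 .3472 .26 81.6
```

```text
{'time_s': 49.375, 'tool_pos': [0.5458, 0.2741, 0.2573], 'tool_rot': [83.5241, 89.6077, 140.1412], 'force': [-0.8729, 0.8366, -0.1815], 'grip_width': 0.0435, 'qpos': [23.0976, 28.0078, -72.0639, 82.9163, 26.1616, 88.0316, 8.8709]}
delta mm [-2.6  4.2 84.8] turn -24.98 jaw now 56.62
```

Request:
step_arm:
  deltas:
    - [-0.1,0,0.002,0.028,-10]
    - [-0.1,-0.002,0.003,0.056,-20]
    - [-0.1,-0.003,0.004,0.085,-25]
    - [-0.1,-0.003,0.004,0.085,-25]
    - [-0.1,-0.003,0.004,0.085,-25]

```text
time_s: 50.0
tool_pos: [0.5894, 0.3431, 0.2622]
tool_rot: [154.8, 89.9, -123.9]
force: [-0.2, 0.3, -0.1]
grip_width: 0.0394
```

```bash
cat > sauc.py <<'E'
from h import *
def saucers():
    for n in('top','scene'):
        im,d,W=snap(n); hsv=cv2.cvtColor(im,cv2.COLOR_RGB2HSV)
        g=(hsv[...,0]>45)&(hsv[...,0]<85)&(hsv[...,1]>100)&(W[...,1]>.15)&(W[...,1]<.5)&(W[...,0]>.3)&(W[...,2]>.005)
        k,l,s,c=cv2.connectedComponentsWithStats(g.astype(np.uint8))
        for i in range(1,k):
            if s[i,4]<40: continue
            p=W[l==i]; q=p-np.median(p,0); v=np.linalg.svd(q,full_matrices=False)[2][2]
            print(' ',n,s[i,4],'mean',p.mean(0).round(4),'axis deg',round(np.degrees(np.arctan2(v[1],v[0]))%180,1),'lo',np.percentile(p,1,axis=0).round(3),'hi',np.percentile(p,99,axis=0).round(3))
if __name__=='__main__': saucers()
E
python3 sauc.py; python3 plan.py .5890 .3472 .137 81.6
```

```text
top 40 mean [0.6108 0.336  0.116 ] axis deg 84.6 lo [0.57  0.255 0.074] hi [0.634 0.348 0.349]
  top 416 mean [0.574  0.2479 0.1387] axis deg 81.6 lo [0.523 0.239 0.084] hi [0.624 0.259 0.179]
  scene 350 mean [0.5929 0.3471 0.1355] axis deg 82.0 lo [0.54  0.339 0.08 ] hi [0.64  0.356 0.18 ]
  scene 367 mean [0.5794 0.2476 0.1355] axis deg 81.9 lo [0.526 0.239 0.078] hi [0.627 0.257 0.181]
{'time_s': 50.1, 'tool_pos': [0.5894, 0.343, 0.2627], 'tool_rot': [-153.207, 89.9341, -71.931], 'force': [-0.3307, 0.1422, -0.5378], 'grip_width': 0.039, 'qpos': [10.0424, 37.9044, -71.142, 71.3557, 35.6848, 93.7136, 27.3592]}
delta mm [125.7   1.1   4.2] turn -0.32 jaw now 81.28
```

Request:
step_arm:
  deltas:
    - [-0.1,0.04,0.001,0.004,0]
    - [-0.1,0.08,0.001,0.004,0]
    - [-0.1,0.11,0.001,0.004,0]
    - [-0.1,0.125,0.001,0.004,0]
    - [-0.1,0.125,0.001,0.004,0]
    - [-1,0.125,0.001,0.004,0]
    - [-1,0.125,0.001,0.004,0]
    - [-1,0.125,0.001,0.004,0]
    - [-1,0.125,0.001,0.004,0]
    - [-1,0.125,0.001,0.004,0]
    - [-1,0.125,0.001,0.004,0]
  newtons: 15

```text
time_s: 51.48
tool_pos: [0.5888, 0.3489, 0.1379]
tool_rot: [-66.0, 90.0, 15.5]
force: [-0.1, 0.6, 3.3]
grip_width: 0.0078
```

Request:
step_arm:
  deltas:
    - [-1,-0.007,0,0,0]
    - [-1,-0.014,0,0,0]
    - [-1,-0.014,0,0,0]
    - [-1,-0.014,0,0.015,0]
    - [-1,-0.014,0,0.03,0]
    - [-1,-0.014,0,0.045,0]
    - [-1,-0.014,0,0.06,0]
    - [-1,-0.014,0,0.07,0]
    - [-1,-0.014,0,0.07,0]

```text
time_s: 52.6
tool_pos: [0.5985, 0.4192, 0.1514]
tool_rot: [67.6, 90.0, 149.1]
force: [0.2, 0.4, -0.8]
grip_width: 0.0078
```

```bash
python3 sauc.py; python3 plan.py .4285 .3339 .18 93.6
```

```text
top 413 mean [0.5741 0.2478 0.1389] axis deg 81.5 lo [0.523 0.239 0.081] hi [0.625 0.259 0.179]
  scene 311 mean [0.6106 0.4122 0.1377] axis deg 82.3 lo [0.559 0.405 0.089] hi [0.651 0.422 0.192]
  scene 357 mean [0.579  0.2476 0.1357] axis deg 81.8 lo [0.524 0.239 0.079] hi [0.628 0.257 0.181]
{'time_s': 52.7, 'tool_pos': [0.5992, 0.4177, 0.1514], 'tool_rot': [179.4142, 89.963, -99.1605], 'force': [1.1215, -0.0797, -0.9183], 'grip_width': 0.0078, 'qpos': [0.7479, 45.7663, -65.7996, 72.3131, 40.9362, 86.1415, 21.5957]}
delta mm [ -28.5  156.2 -108.4] turn -12.17 jaw now 81.43
```

Request:
step_arm:
  deltas:
    - [-1,-0.028,0.0,0,0]
    - [-1,-0.028,0.04,0,0]
    - [-1,-0.028,0.08,0,0]
    - [-1,-0.028,0.12,0,0]
    - [-1,-0.028,0.156,-0.02,-4]
    - [-1,-0.028,0.156,-0.06,-8]
    - [-1,-0.028,0.156,-0.09,-12.2]
    - [-1,-0.028,0.156,-0.108,-12.2]
    - [-1,-0.028,0.156,-0.108,-12.2]
    - [-1,-0.028,0.156,-0.108,-12.2]

```text
time_s: 53.95
tool_pos: [0.429, 0.3347, 0.1798]
tool_rot: [-73.3, 90.0, 20.4]
force: [-0.3, -0.4, -1.3]
grip_width: 0.0079
```

```bash
python3 sauc.py; python3 plan.py .4285 .3339 .145 93.6
```

```text
top 413 mean [0.5741 0.2479 0.139 ] axis deg 81.5 lo [0.524 0.239 0.082] hi [0.625 0.26  0.179]
  top 52 mean [0.4756 0.3336 0.1689] axis deg 98.1 lo [0.468 0.332 0.136] hi [0.484 0.338 0.201]
  top 46 mean [0.3856 0.3266 0.1736] axis deg 45.7 lo [0.378 0.298 0.137] hi [0.396 0.332 0.285]
  scene 336 mean [0.4406 0.3317 0.1667] axis deg 94.0 lo [0.386 0.32  0.118] hi [0.481 0.339 0.221]
  scene 358 mean [0.5802 0.2474 0.1365] axis deg 81.9 lo [0.526 0.239 0.079] hi [0.628 0.257 0.181]
{'time_s': 54.05, 'tool_pos': [0.4286, 0.3353, 0.1797], 'tool_rot': [4.2554, 89.9497, 97.9454], 'force': [-1.0244, -0.6261, -0.9182], 'grip_width': 0.0081, 'qpos': [23.4195, 22.9298, -77.8147, 98.7932, 22.9578, 77.1311, 34.9302]}
delta mm [34.7  0.1 -1.5] turn 0.09 jaw now 93.69
```

Request:
step_arm:
  deltas:
    - [-1,0.02,0,-0.0007,0]
    - [-1,0.037,0,-0.0007,0]
    - [-1,0.05,0,-0.0007,0]
    - [-1,0.06,0,-0.0007,0]
    - [-1,0.068,0,-0.0007,0]
    - [-1,0.068,0,-0.0007,0]

```text
time_s: 54.8
tool_pos: [0.4284, 0.334, 0.111]
tool_rot: [61.4, 89.9, 155.1]
force: [0.2, 0.6, -0.5]
grip_width: 0.0079
```

```bash
python3 sauc.py; python3 plan.py .4285 .3339 .079 93.6
```

```text
top 414 mean [0.574  0.2479 0.139 ] axis deg 81.7 lo [0.524 0.239 0.082] hi [0.625 0.259 0.179]
  top 41 mean [0.4746 0.3324 0.1006] axis deg 90.6 lo [0.467 0.33  0.065] hi [0.482 0.339 0.13 ]
  top 43 mean [0.3857 0.3228 0.1145] axis deg 26.2 lo [0.377 0.284 0.066] hi [0.398 0.331 0.219]
  scene 289 mean [0.4418 0.3306 0.1004] axis deg 94.3 lo [0.392 0.318 0.049] hi [0.482 0.338 0.16 ]
  scene 356 mean [0.5794 0.2476 0.1362] axis deg 81.7 lo [0.525 0.239 0.079] hi [0.627 0.257 0.181]
{'time_s': 54.9, 'tool_pos': [0.4286, 0.334, 0.1116], 'tool_rot': [33.5593, 89.9803, 127.1981], 'force': [-0.3873, 1.4721, -1.2054], 'grip_width': 0.0076, 'qpos': [19.9908, 26.3824, -73.7703, 103.5657, 26.8604, 70.6709, 32.1163]}
delta mm [32.6  0.1 -0.1] turn 0.04 jaw now 93.64
```

Request:
step_arm:
  deltas:
    - [-1,0.01,0,0,0]
    - [-1,0.02,0,0,0]
    - [-1,0.026,0,0,0]
    - [-1,0.03,0,0,0]
    - [-1,0.03,0,0,0]

```text
time_s: 55.52
tool_pos: [0.4285, 0.3339, 0.081]
tool_rot: [49.5, 90.0, 143.2]
force: [0.1, 3.6, -2.0]
grip_width: 0.008
```

Request:
step_arm:
  deltas:
    - [-1,0.0015,0,0,0]
    - [-1,0.003,0,0,0]
    - [-1,0.003,0,0,0]

```text
time_s: 55.9
tool_pos: [0.4289, 0.3341, 0.0795]
tool_rot: [-95.3, 90.0, -1.7]
force: [-1.8, 1.2, 6.2]
grip_width: 0.0079
```

Request:
step_arm:
  deltas:
    - [-0.6,0,0,0,0]
    - [-0.4,0,0,0,0]
    - [-0.2,0,0,0,0]
    - [-0.2,0,0,0,0]
    - [-0.2,-0.03,0,0,0]
    - [-0.2,-0.07,0,0,0]
    - [-0.2,-0.12,0,0,0]
    - [-0.2,-0.18,0,0,0]
    - [-0.2,-0.18,0,0,0]

```text
time_s: 57.02
tool_pos: [0.4303, 0.336, 0.263]
tool_rot: [-65.8, 89.6, 27.8]
force: [-0.4, 0.3, -1.0]
grip_width: 0.0349
```

```bash
python3 sauc.py; python3 plan.py .5755 .2485 .26 81.6
```

```text
top 417 mean [0.574  0.2479 0.1389] axis deg 81.6 lo [0.524 0.239 0.083] hi [0.625 0.259 0.178]
  top 346 mean [0.4305 0.3245 0.0882] axis deg 92.9 lo [0.379 0.247 0.019] hi [0.482 0.336 0.351]
  scene 361 mean [0.4318 0.3307 0.0754] axis deg 93.6 lo [0.379 0.325 0.019] hi [0.48  0.338 0.123]
  scene 360 mean [0.5784 0.2478 0.1355] axis deg 82.0 lo [0.526 0.239 0.079] hi [0.627 0.256 0.181]
{'time_s': 57.125, 'tool_pos': [0.4289, 0.3336, 0.2585], 'tool_rot': [-127.7419, 89.9293, -34.1232], 'force': [-0.1246, -0.0775, -0.4465], 'grip_width': 0.0347, 'qpos': [24.1248, 16.5596, -76.2523, 92.218, 16.2346, 83.9824, 40.3151]}
delta mm [  -1.3 -140.9  -94.2] turn 12.02 jaw now 93.62
```

Request:
step_arm:
  deltas:
    - [-0.2,0,-0.04,-0.02,4]
    - [-0.2,0,-0.08,-0.05,8]
    - [-0.2,0,-0.12,-0.08,12]
    - [-0.2,0,-0.1405,-0.0945,12]
    - [-0.2,0,-0.1405,-0.0945,12]
    - [-0.2,0,-0.1405,-0.0945,12]

```text
time_s: 57.88
tool_pos: [0.5727, 0.2506, 0.2584]
tool_rot: [69.0, 89.9, 150.9]
force: [-0.3, 0.9, -0.5]
grip_width: 0.0346
```

```bash
python3 plan.py .5755 .2483 .137 81.6
```

```text
{'time_s': 57.875, 'tool_pos': [0.5727, 0.2506, 0.2584], 'tool_rot': [69.0489, 89.9075, 150.9326], 'force': [-0.2958, 0.8579, -0.4533], 'grip_width': 0.0346, 'qpos': [21.3218, 26.8612, -65.7151, 80.8525, 24.2555, 87.6421, 38.9589]}
delta mm [121.4  -3.3  -2. ] turn 0.28 jaw now 81.88
```

Request:
step_arm:
  deltas:
    - [-0.2,0.04,-0.002,-0.002,0]
    - [-0.2,0.08,-0.002,-0.002,0]
    - [-0.2,0.11,-0.002,-0.002,0]
    - [-0.2,0.121,-0.002,-0.002,0]
    - [-0.2,0.121,-0.002,-0.002,0]
    - [-1,0.121,-0.002,-0.002,0]
    - [-1,0.121,-0.002,-0.002,0]
    - [-1,0.121,-0.002,-0.002,0]
    - [-1,0.121,-0.002,-0.002,0]
    - [-1,0.121,-0.002,-0.002,0]

```text
time_s: 59.12
tool_pos: [0.577, 0.2465, 0.1383]
tool_rot: [-49.5, 89.9, 32.2]
force: [-0.4, 0.8, 2.9]
grip_width: 0.0078
```

Request:
step_arm:
  deltas:
    - [-1,-0.007,0,0,0]
    - [-1,-0.014,0,0,0]
    - [-1,-0.014,0,0,0]
    - [-1,-0.014,0,-0.015,0]
    - [-1,-0.014,0,-0.03,0]
    - [-1,-0.014,0,-0.045,0]
    - [-1,-0.014,0,-0.06,0]
    - [-1,-0.014,0,-0.07,0]
    - [-1,-0.014,0,-0.07,0]

```text
time_s: 60.25
tool_pos: [0.5666, 0.1757, 0.1513]
tool_rot: [177.8, 90.0, -100.7]
force: [-0.4, 0.2, -0.9]
grip_width: 0.0078
```

```bash
python3 sauc.py; python3 plan.py .4347 .2341 .18 93.6
```

```text
top 388 mean [0.4303 0.33   0.0783] axis deg 93.6 lo [0.379 0.325 0.021] hi [0.481 0.338 0.12 ]
  scene 55 mean [0.46   0.3204 0.0693] axis deg 141.9 lo [0.428 0.189 0.021] hi [0.598 0.333 0.335]
  scene 208 mean [0.5819 0.1703 0.1454] axis deg 81.3 lo [0.53  0.163 0.096] hi [0.616 0.182 0.191]
{'time_s': 60.35, 'tool_pos': [0.5664, 0.1773, 0.1516], 'tool_rot': [-4.8702, 89.9758, 76.7796], 'force': [-0.6184, 1.1754, -0.9312], 'grip_width': 0.0081, 'qpos': [31.2195, 26.644, -65.3687, 94.1768, 24.8935, 75.4145, 43.368]}
delta mm [-28.4 138.6  37.1] turn -11.95 jaw now 81.65
```

Request:
step_arm:
  deltas:
    - [-1,-0.028,0.0,0,0]
    - [-1,-0.028,0.04,0,0]
    - [-1,-0.028,0.08,0,-4]
    - [-1,-0.028,0.12,0,-8]
    - [-1,-0.028,0.1385,0.015,-12]
    - [-1,-0.028,0.1385,0.037,-12]
    - [-1,-0.028,0.1385,0.037,-12]
    - [-1,-0.028,0.1385,0.037,-12]

```text
time_s: 61.35
tool_pos: [0.4345, 0.2336, 0.1794]
tool_rot: [74.3, 89.9, 168.0]
force: [0.5, 0.1, -0.9]
grip_width: 0.0081
```

```bash
python3 sauc.py; python3 plan.py .4347 .2341 .109 93.6
```

```text
top 47 mean [0.3906 0.2168 0.2144] axis deg 24.4 lo [0.38  0.18  0.143] hi [0.405 0.232 0.364]
  scene 302 mean [0.4462 0.2299 0.1667] axis deg 94.2 lo [0.394 0.219 0.119] hi [0.486 0.238 0.219]
  scene 358 mean [0.4318 0.3305 0.0764] axis deg 93.6 lo [0.378 0.325 0.02 ] hi [0.481 0.338 0.122]
{'time_s': 61.45, 'tool_pos': [0.4349, 0.2329, 0.1793], 'tool_rot': [104.9337, 89.9657, -161.47], 'force': [-0.5472, 0.0663, -0.4621], 'grip_width': 0.0082, 'qpos': [42.3701, 8.2681, -77.5064, 105.2453, 8.425, 73.1605, 56.1253]}
delta mm [70.3  0.1  1.2] turn -0.0 jaw now 93.6
```

Request:
step_arm:
  deltas:
    - [-1,0.02,0,0.0009,0]
    - [-1,0.037,0,0.0009,0]
    - [-1,0.05,0,0.0009,0]
    - [-1,0.06,0,0.0009,0]
    - [-1,0.07,0,0.0009,0]
    - [-1,0.07,0,0.0009,0]

```text
time_s: 62.2
tool_pos: [0.4343, 0.2344, 0.1089]
tool_rot: [88.9, 89.9, -177.5]
force: [0.8, -0.7, -1.0]
grip_width: 0.0082
```

Request:
step_arm:
  deltas:
    - [-1,0.01,0,0,0]
    - [-1,0.02,0,0,0]
    - [-1,0.026,0,0,0]
    - [-1,0.0285,0,0,0]
    - [-1,0.0285,0,0,0]

```text
time_s: 62.82
tool_pos: [0.4352, 0.2345, 0.0811]
tool_rot: [-78.1, 90.0, 15.6]
force: [-0.9, 0.8, -0.9]
grip_width: 0.0078
```

Request:
step_arm:
  deltas:
    - [-1,0.0015,0,0,0]
    - [-1,0.003,0,0,0]
    - [-1,0.003,0,0,0]

```text
time_s: 63.2
tool_pos: [0.4373, 0.2349, 0.0798]
tool_rot: [-84.0, 89.7, 9.6]
force: [2.5, -0.6, 8.7]
grip_width: 0.0076
```

Request:
step_arm:
  deltas:
    - [-0.6,0,0,0,0]
    - [-0.4,0,0,0,0]
    - [-0.2,0,0,0,0]
    - [-0.2,0,0,0,0]
    - [-0.2,-0.03,0,0,0]
    - [-0.2,-0.07,0,0,0]
    - [-0.2,-0.12,0,0,0]
    - [-0.2,-0.18,0,0,0]
    - [-0.2,-0.18,0,-0.06,0]
    - [-0.2,-0.18,0,-0.12,0]
    - [-0.2,-0.18,0,-0.18,0]
    - [-0.2,-0.18,0,-0.22,0]

```text
time_s: 64.7
tool_pos: [0.4484, 0.0116, 0.258]
tool_rot: [-176.4, 89.9, -83.0]
force: [0.7, 0.2, -0.9]
grip_width: 0.0351
```

```bash
python3 - <<'E'
from lids import *; from sauc import saucers
obs(); saucers()
for n in('scene','top'):
    im,d,W=snap(n,n+'9.png'); print(n); openlids(im,W)
    for c in cases(W,im): print('  shut',np.round(c,3))
    for t in('bottle','egg_jar','toothbrush','tumbler','nail_brush','comb','cream_jar'):
        r=regions_of(n,t)
        if r: print(t,round(r[0]['p'],2),np.nanmedian(W[r[0]['pixels']],0).round(3))
E
```

```text
{'time_s': 64.7, 'tool_pos': [0.4484, 0.0116, 0.258], 'tool_rot': [-176.4442, 89.911, -83.0168], 'force': [0.6737, 0.2269, -0.8556], 'grip_width': 0.0351, 'qpos': [57.784, -10.2974, -54.9499, 103.954, -8.4082, 82.0717, 97.8657]}
  top 389 mean [0.4305 0.33   0.0784] axis deg 93.6 lo [0.379 0.326 0.02 ] hi [0.481 0.337 0.121]
  top 290 mean [0.4356 0.2297 0.0841] axis deg 94.0 lo [0.385 0.224 0.018] hi [0.486 0.236 0.121]
  scene 354 mean [0.432  0.3305 0.0766] axis deg 93.7 lo [0.378 0.325 0.018] hi [0.482 0.337 0.123]
  scene 319 mean [0.4399 0.231  0.079 ] axis deg 94.5 lo [0.387 0.226 0.02 ] hi [0.488 0.239 0.123]
scene
  shut [ 5.0700e-01  5.6000e-02 -2.6750e+00  8.7986e+01  4.9116e+01  3.9000e-02]
bottle 0.72 [0.749 0.029 0.08 ]
egg_jar 0.93 [0.772 0.144 0.072]
toothbrush 0.65 [ 0.731 -0.119  0.009]
tumbler 0.79 [ 0.683 -0.28   0.037]
nail_brush 0.73 [ 0.689 -0.423  0.029]
comb 0.59 [ 0.787 -0.109  0.005]
cream_jar 0.66 [0.557 0.157 0.036]
top
  open lid n 256 mean [ 0.609 -0.406  0.082] lean(deg past upright) 27.8 zmax 0.119 xmax 0.632
  open lid n 228 mean [ 0.473 -0.416  0.084] lean(deg past upright) 28.8 zmax 0.118 xmax 0.496
bottle 0.74 [0.73  0.035 0.083]
egg_jar 0.89 [0.755 0.149 0.073]
toothbrush 0.76 [ 0.731 -0.117  0.01 ]
tumbler 0.89 [ 0.704 -0.289  0.037]
nail_brush 0.89 [ 0.685 -0.418  0.029]
comb 0.66 [ 0.789 -0.098  0.005]
cream_jar 0.63 [0.561 0.162 0.04 ]
```

View pics/scene9.png

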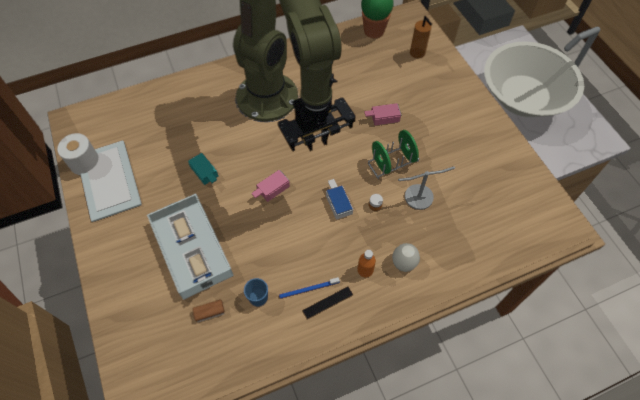

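The picture shows case C shut at (340,200), the stiff cases in the box at (182,228) and (197,262), and both saucers upright in the rack at (381,158) and (407,148). The other toiletries are where they started, so I hand in.

```bash
python3 -c "
from cell import env; print(env.sign_off())"
```

```text
the job is handed in; nothing more can be done
None
```

The job is done and handed in at about 65 s of the 210 s; sign-off reports no verdict.

**Cases:** I opened all three blue cases past upright, and they stood open together.
- The two at smaller y (start about y = -0.21 and -0.07) stayed where I left their lids, so they are stiff. They now stand flat in the frosted box, lids still open about 28° past upright.
- The third (start about y = 0.07) fell back to its stop, so it is free. I shut it and left it on the vanity.

**Saucers:** Both are in the end slots of the rack. Their tops read 121–123 mm, against 122 mm when fully down.

**Last checks:** The final pictures show the free case shut, both stiff cases in the box and the other toiletries where they started.

**What went wrong or disagreed:**
- **Height reading:** The fingertips were about 37 mm higher than the reported tool height implies. My first three grips on a tab closed on air, without harm. I corrected for the offset from then on.
- **Dragged cases:** My grip pulled the first stiff case about 29 mm and the second about 23 mm across the vanity while I opened them. Neither tipped.
- **Knocked case:** The free case moved about 2 cm while the arm was elsewhere, before I opened it. I measured it again and left it where it then stood.

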